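# Sort a mixed consignment by its sorting sheet

## Task

First bring up the sorting sheet in the ring binder: turn the stiff index leaf across the rings, from the near half right over onto the far half, and leave it lying there. Then sort all the packs on the table as the sheet shows: long cartons lying in the tray with the two long channels, flat cartons lying in the tray with the two square compartments, jars in the deep crate. Leave the stamp and the marker pen where they are.

Things in the scene. Friction and masses are not known exactly. Their poses are not given: they have to be found in the camera images.
- long0: Long carton, 36 x 120 x 36 mm (x, y, z), cream card with a dark red band; origin at its centre, so 18 mm above what it lies on; y runs along its length. 50 to 100 g. None if absent in this run.
- long1: Long carton, 36 x 120 x 36 mm (x, y, z), cream card with a dark red band; origin at its centre, so 18 mm above what it lies on; y runs along its length. 50 to 100 g. None if absent in this run.
- flat0: Flat carton, 60 x 95 x 24 mm (x, y, z), same cream card and band; origin at its centre, 12 mm above what it lies on; y runs along its length. 40 to 85 g. None if absent in this run.
- flat1: Flat carton, 60 x 95 x 24 mm (x, y, z), same cream card and band; origin at its centre, 12 mm above what it lies on; y runs along its length. 40 to 85 g. None if absent in this run.
- jar0: Squat square jar with a screw cap, stands on the table; body 48 x 48 x 46 mm, on it a round cap of 38 mm diameter and 18 mm height, 64 mm tall in all; origin at its centre, 32 mm above its foot; z points to the cap. 60 to 125 g. None if absent in this run.
- jar1: Squat square jar with a screw cap, stands on the table; body 48 x 48 x 46 mm, on it a round cap of 38 mm diameter and 18 mm height, 64 mm tall in all; origin at its centre, 32 mm above its foot; z points to the cap. 60 to 125 g. None if absent in this run.
- jar2: Squat square jar with a screw cap, stands on the table; body 48 x 48 x 46 mm, on it a round cap of 38 mm diameter and 18 mm height, 64 mm tall in all; origin at its centre, 32 mm above its foot; z points to the cap. 60 to 125 g. None if absent in this run.
- channel_tray: Grey tray for the long cartons, 28 mm high, told by its two long channels: one lengthwise divider 4 mm thick (along y, at x = 0), 24 mm above the table; each channel is 56 mm wide and 172 mm long, centred at x = -30 or +30 mm. Fixed to the table, 125 mm (x) by 180 mm (y) outside, walls 4 mm, floor 4 mm thick; origin under its centre on the table.
- square_tray: Grey tray for the flat cartons, 20 mm high, told by its two squarish compartments: one crosswise divider 4 mm thick (along x, at y = 0), 16 mm above the table; each compartment is 117 mm (x) by 84 mm (y), centred at y = -44 or +44 mm, so a flat carton lies with its length along the tray's x. Fixed to the table, 125 mm (x) by 180 mm (y) outside, walls 4 mm, floor 4 mm thick; origin under its centre on the table.
- deep_crate: Grey crate for the jars, 52 mm high, slotted sides, told by its depth and having no divider; room for three jars in a row along y. Fixed to the table, 125 mm (x) by 180 mm (y) outside, walls 4 mm, floor 4 mm thick; origin under its centre on the table.
- binder: Ring binder lying open, fixed to the table, bound along its top edge: blue covers, about 292 x 158 mm, page blocks up to 25 mm above the table on both halves, three steel rings (radius 20 mm, tops 52 mm up) along its y axis through the middle. Origin on the table under the middle of the rings; x points from the near half to the far half.
- leaf (a joint): Stiff white index leaf on the rings, 150 mm wide, 3.5 mm thick, reaching 116 mm from the ring axis, plus a tab. It turns about the binder's y axis 30 mm above the table, rad: 0 = lying on the near half (-x of the binder, as at the start), pi/2 = upright, pi = lying on the far half (+x). It swings freely with little friction and weighs 70 g: it falls to whichever side it leans.
- leaf_tab (a point): Middle of the index tab on the leaf's free edge, on the binder's x axis seen from above, 134 mm from the ring axis. The tab is 36 mm wide (along the binder's y), 3.5 mm thick, and sticks out 30 mm, from 116 to 146 mm from the ring axis; with the leaf lying flat it overhangs the page block 30 mm above the table, and can be pinched across its width from above and will pivot between the fingers.
- stamp: Bystander: self-inking stamp, grey with a wooden grip, 40 x 62 mm, 70 mm tall, standing among the packs; origin at its centre.
- marker: Bystander: marker pen lying on the table, 138 mm long along its y, 18 mm thick, its cap towards +y; origin on its axis, 69 mm from either end.
Mind the look-alikes: they are no part of the job. What is shaped like the long1 but yellow is not meant. Leave any yellow look-alike of the flat0 alone.

How it is judged:
By the outcome, as a careful person would: the job done as asked, in the order asked, and still so for the second after the job is handed in, with the robot touching nothing.
Of long0, long1, flat0, flat1, jar0, jar1, jar2 only 5 to 7 are there at a start; the rules pass over those that are not, and their reading is None.
At some moment in a run one of long0, long1, flat0, flat1 may be knocked a few centimetres aside while the robot is not near it.
Once in a run the grip may slacken for a moment while it holds something.
It also fails if it takes over 210 s, if anything falls off the work surface, if the arm or the gripper's body presses on something with over 40 N, if the wrist force passes 120 N, or if a joint passes its speed limit or range.

## Robot

A 7-joint arm with a two-finger parallel gripper is mounted at the origin on the work surface. World frame = base frame: x ahead of the robot, y to its left, z up, the work surface at z = 0. Lengths are in m, angles in rad, forces in N, time in s.
With the tool pointing down it reaches from about 0.425 to 0.875 m from the base axis. Payload 4.7 kg.
Tool frame: the origin (TCP) lies midway between the tips of the shut fingers; the grasp point (between the pads) lies 19 mm behind it (ctrl.hold_point_z is the distance from the TCP to the grasp point, in m); z points along the fingers, x is the direction in which the jaws open and shut, and the axes are right-handed (so a half turn about z gives the same grasp; the last joint's range is limited). The gripper opens to 87 mm and grips with 3 to 60 N. Pads are 19 mm wide; open, the fingers measure 117 mm over their backs; the gripper's body (75 mm by 190 mm) begins 51 mm behind the grasp point.
Start: joints at [0.014, 0.321, -0.07, 1.45, 0.023, 1.371, -0.057], TCP at [0.65, -0, 0.223] pointing down, gripper open.
Joint ranges: [-2.86, 2.86], [-0.3, 2.09], [-1.38, 1.24], [0.06, 2.45], [-1.56, 4.7], [0.09, 2.05], [-2.69, 2.69]. Speed limits (rad/s): [2.57, 2.57, 3.14, 3.14, 3.14, 3.14, 3.14].

## Interface

Orientations are given as a 3x3 rotation matrix whose columns are the frame's x, y, z axes.
In Python, from station import ctrl gives the robot as it stands.
- The arm moves only by the tool play_rows, never from a script. Its argument "rows" is a list of rows, each a list of 2 entries, a list of its own where there are three numbers: the shift along the tool's x, y, z each as a share of 0.4 m, from -1 to 1, then the turn, a rotation vector about the tool's x, y, z each as a share of pi/2 rad, from -1 to 1. In form: [[[tx, ty, tz], [wx, wy, wz]], ...]. A call has 1 to 5 rows; each row is the pose to reach, as a shift and turn from the pose commanded when the call began, along the tool's axes at that moment; what a row does not reach only later rows make up. A row lasts 1/10 s, in which the tool goes at most 50 mm and 8.59 degrees, less where a joint would pass 70% of its speed; a pose out of reach is approached as far as the arm can. A call with a number of a shift or a turn outside -1 to 1 is refused whole. A call with a gripper value outside its range is refused whole. "hand" is the opening, from -1 (shut) to 1 (fully open), so that 0 is half open, set as the call begins (left out, the last holds). The fingers move at their own pace and stop on an object; "force" is the grip in N (left out, the last holds). Time passes only in rows, so rows that repeat a pose let the fingers close. It gives the time, the measured TCP pose, the force and the opening at its end, in the units of the state.
- ctrl.observe(): the state, without advancing time (a new reading comes with each control period).
- ctrl.read_camera(name): name is "scene" or "side" or "wrist"; returns (picture, depth): 420x560x3 uint8, blue, green, red; 420x560 float32, m along the optical axis (not along the pixel's ray), 0 where there is no reading.
- ctrl.camera_info(name): a dict with "fx", "fy", "cx", "cy" (pixels), "R" (3x3) and "t" (3): a world point X has camera coordinates R X + t. Camera axes: x right, y down, z forward; pixel columns grow to the right and rows downward; lengths in m; the calibration is good to about 2 mm. The wrist camera is an equidistant fisheye: a pixel r from the principal point sees the ray r / f radians off the axis. A picture is of the moment at which its call begins: read the wrist's pose just before it. camera_info takes no time and is no camera call; for the wrist camera it gives the pose at the moment of the call.
- ctrl.close_job(): hands the job in, once; it reports no verdict.
The state is a dict: "time_s": time; "joint_positions": joint angles; "dq": joint speeds; "tau": joint torques, N m; "ee_pos": TCP position; "eef_rot": TCP orientation; "contact_force": force on the tool from outside, world axes, zero at the start; "moment": the same for the moment, N m; "gripper_width": finger opening in m.
Only numpy, scipy, OpenCV 4.12 (cv2) and the standard library are available. Lean on these libraries where they do the work, as an engineer would, in place of code of your own. Each camera call takes 0.05 s, during which the arm holds its last target. There are 200 camera calls.

## Working session

There is one attempt and no reset: what is moved stays moved. The work goes in short steps, Python scripts to look and compute and a tool call to move; the robot and the scene stay as the last step left them, time stands still between calls to the robot, and variables do not carry over. Pictures are saved under pics/ and viewed, about 12 in all and at most 16, crops included, and the job is handed in when it is done.

Besides the shell and the picture viewer there is one more tool, called after "Call:" as a command line: name --argument value ..., lists and objects as JSON in quotes. play_rows: Moves the arm, as the interface text tells. Shift numbers are shares of 0.4 m and turn numbers shares of pi/2 rad, none past 1 either way. Its arguments: {"type":"object","properties":{"rows":{"type":"array"},"hand":{"type":"number"},"force":{"type":"number"}},"required":["rows"]}

```bash
ls; mkdir -p pics
cat > h.py <<'E'
import numpy as np, cv2
from station import ctrl
def world(name, pic=None):
    img,d=ctrl.read_camera(name); c=ctrl.camera_info(name)
    v,u=np.mgrid[0:420,0:560].astype(float)
    P=np.stack([(u-c['cx'])/c['fx']*d,(v-c['cy'])/c['fy']*d,d],-1)
    W=(P-np.array(c['t']))@np.array(c['R'])
    W[d<=0]=np.nan
    if pic: cv2.imwrite('pics/'+pic,img)
    return img,W
E
python3 - <<'E'
from h import *
for n in ('scene','side'):
    img,W=world(n,n+'0.png'); np.savez(n+'0.npz',img=img,W=W)
    c=ctrl.camera_info(n); print(n,c['fx'],-np.array(c['R']).T@np.array(c['t']))
print(ctrl.observe())
E
```

```text
pics
scene 524.4260893353711 [0.90985242 0.83099429 0.80320357]
side 414.9421809349982 [0.36688429 0.70258853 0.93156164]
{'time_s': 0.1, 'joint_positions': array([ 0.0140786 ,  0.32174686, -0.07010767,  1.45159766,  0.0226091 ,
        1.37081658, -0.05689902]), 'dq': array([ 1.79617276e-03, -1.95720012e-03,  1.35947086e-04, -1.08856625e-03,
       -5.94092056e-05, -1.35811503e-03, -3.10571934e-04]), 'tau': array([ 1.37795760e-04, -4.92569017e+01, -4.06077392e-01, -3.13399816e+01,
       -6.42974046e-02,  3.95253638e-02,  6.49213871e-05]), 'ee_pos': array([ 6.49476372e-01, -2.45868256e-05,  2.21549969e-01]), 'eef_rot': array([[ 9.99998416e-01,  7.49020476e-05, -1.77839687e-03],
       [ 7.47271140e-05, -9.99999992e-01, -9.84321063e-05],
       [-1.77840423e-03,  9.82990559e-05, -9.99998414e-01]]), 'contact_force': array([-0.6974898 ,  0.4474031 , -0.00277195]), 'moment': array([-0.00396947,  0.01301153, -0.03099778]), 'gripper_width': 0.08674570940461945}
```

```bash
cat >> h.py <<'E'
def ortho(views, x0=0.3,x1=1.0,y0=-0.5,y1=0.5,s=0.00125):
    """top view: rows = x descending, cols = y descending (as seen from robot). returns colour, height"""
    H=int((x1-x0)/s)+1; Wd=int((y1-y0)/s)+1
    col=np.zeros((H,Wd,3),np.uint8); z=np.full((H,Wd),-1.)
    for img,W in views:
        p=W.reshape(-1,3); c=img.reshape(-1,3)
        ok=np.isfinite(p).all(1)&(p[:,0]>x0)&(p[:,0]<x1)&(p[:,1]>y0)&(p[:,1]<y1)&(p[:,2]<0.14)
        p=p[ok];c=c[ok];o=np.argsort(p[:,2]);p=p[o];c=c[o]
        for dr in (0,1):
          for dc in (0,1):
            r=np.minimum(((x1-p[:,0])/s).astype(int)+dr,H-1);k=np.minimum(((y1-p[:,1])/s).astype(int)+dc,Wd-1)
            m=p[:,2]>z[r,k]; 
            col[r[m],k[m]]=c[m]; z[r[m],k[m]]=p[m,2]
    return col,z
E
python3 - <<'E'
from h import *
V=[(np.load(n+'0.npz')['img'],np.load(n+'0.npz')['W']) for n in('scene','side')]
col,z=ortho(V)
for x in np.arange(.3,1,.1): cv2.putText(col,'%.1f'%x,(0,int((1-x)/.00125)),0,.4,(0,255,0))
for y in np.arange(-.5,.5,.1): cv2.putText(col,'%.1f'%y,(int((.5-y)/.00125),10),0,.4,(0,255,0))
cv2.imwrite('pics/ortho0.png',col)
E
```

```text
(no output)
```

View pics/scene0.png

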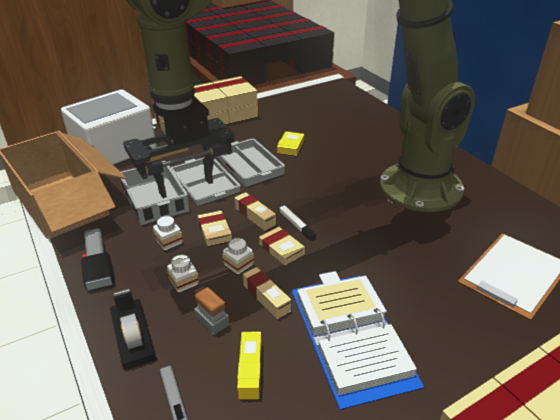

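View pics/ortho0.png

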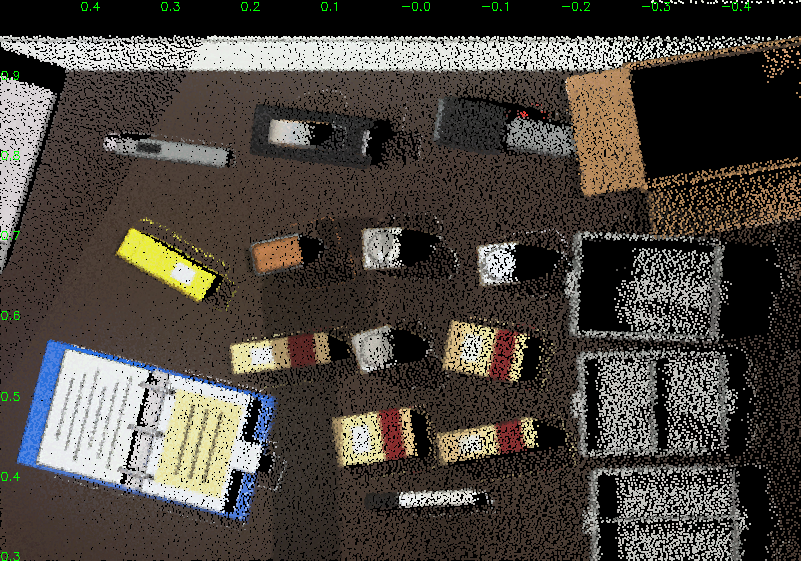

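The ortho map (row → x = 1 − r·0.00125, col → y = 0.5 − c·0.00125) shows the following:
- **Long cartons:** (280,355) and (485,440).
- **Flat cartons:** (490,350) and (380,437).
- **Jars:** (382,248), (497,262) and (375,350).
- **Stamp and marker:** the stamp is at (278,253) and the marker at (440,498).
- **Yellow look-alikes to ignore:** the long one at (165,265), and the flat one at scene pixel (290,143).
- **Trays:** the crate is at (645,285), the square tray at (652,403) with a crosswise divider, and the channel tray at (665,515) with a lengthwise divider.
- **Tab:** (247,457), on the near half of the binder.

Candidates for the tab: the white tab at scene pixel (328,278), the clipboard clip, and the binder's blue rim. I choose the tab.

```bash
cat >> h.py <<'E'
def fit(P,cx,cy,r,z0,z1):
    m=(np.hypot(P[:,0]-cx,P[:,1]-cy)<r)&(P[:,2]>z0)&(P[:,2]<z1); q=P[m]
    # reject sparse outliers
    lo=q[:,:2].astype(np.float32)
    med=np.median(lo,0); 
    g=np.zeros((500,500),np.uint8); ij=((lo-med)/.001+250).astype(int); ok=((ij>=0)&(ij<500)).all(1); g[ij[ok,0],ij[ok,1]]=255
    g=cv2.morphologyEx(g,cv2.MORPH_CLOSE,np.ones((7,7))); g=cv2.morphologyEx(g,cv2.MORPH_OPEN,np.ones((9,9)))
    n,l,s,_=cv2.connectedComponentsWithStats(g); k=1+np.argmax(s[1:,4])
    pts=np.argwhere(l==k).astype(np.float32)
    (a,b),(w,h),ang=cv2.minAreaRect(pts)
    c=(np.array([a,b])-249.5)*.001+med
    if w>h: ang_long=ang
    else: ang_long=ang+90
    return c,sorted([w,h]),(ang_long+90)%180-90,np.median(q[:,2]),len(q)
E
python3 - <<'E'
from h import *
P=np.concatenate([np.load(n+'0.npz')['W'].reshape(-1,3) for n in('scene','side')]); P=P[np.isfinite(P).all(1)]
A=lambda c,r:(1-r*.00125,.5-c*.00125)
np.set_printoptions(precision=4,suppress=True)
for n,c,r,R,z0,z1 in [('longA',280,353,.075,.029,.044),('longB',487,440,.075,.029,.044),('flatA',487,350,.06,.018,.031),('flatB',378,437,.06,.018,.031),
  ('jarA body',382,248,.05,.040,.052),('jarB body',500,262,.05,.040,.052),('jarC body',375,350,.05,.040,.052),
  ('jarA cap',382,248,.05,.058,.070),('jarB cap',497,262,.05,.058,.07),('jarC cap',375,350,.05,.058,.07),('stamp',278,253,.05,.055,.08),
  ('crate',645,285,.12,.045,.058),('square',652,403,.12,.012,.027),('chan',665,515,.12,.02,.034),('tab',247,457,.03,.026,.036),('leaf',200,445,.09,.026,.036),('binder',145,430,.18,.018,.034)]:
    x,y=A(c,r); f=fit(P,x,y,R,z0,z1); print(n,*f)
img=cv2.imread('pics/ortho0.png'); 
a=cv2.resize(img[400:520,200:300],None,fx=4,fy=4,interpolation=0); b=cv2.resize(img[400:561,560:760],None,fx=3,fy=3,interpolation=0)[:480]
cv2.imwrite('pics/crop.png',np.hstack([a[:480],cv2.copyMakeBorder(b,0,480-len(b),0,0,0)])[:, :800])
E
```

```text
longA [0.5584 0.1505] [38.8228645324707, 123.53858947753906] -82.87498331069946 0.03655041600061523 1506
longB [ 0.4495 -0.1083] [40.07033920288086, 122.62596893310547] -79.69515323638916 0.03662935212157431 920
flatA [ 0.5605 -0.1045] [62.643882751464844, 97.48123168945312] 79.04593658447266 0.02483552482289763 1206
flatB [0.4547 0.0331] [63.72636795043945, 98.32484436035156] -81.6341142654419 0.02468525995071768 1446
jarA body [0.6893 0.0364] [17.0, 49.0] 0.0 0.045906243239461395 330
jarB body [ 0.6685 -0.1085] [18.52685546875, 49.73787307739258] 2.8624050617218018 0.046060457139867776 279
jarC body [0.5687 0.0489] [19.0, 34.0] 0.0 0.04575041280733245 320
jarA cap [0.6896 0.0212] [37.0, 38.0] 0.0 0.06424755927776407 349
jarB cap [ 0.6711 -0.1233] [38.0, 38.0] 0.0 0.06445082697377767 277
jarC cap [0.5635 0.0301] [37.0, 38.0] -90.0 0.06417717213638065 334
stamp [0.6817 0.154 ] [36.47760009765625, 58.63872146606445] -78.69006729125977 0.06862212204978838 796
crate [ 0.625  -0.2139] [18.499496459960938, 88.38787078857422] -2.1475906372070312 0.05179196972813563 802
square [ 0.5068 -0.4075] [19.0, 41.0] 0.0 0.01893892219466798 1350
chan [ 0.362  -0.2388] [18.0, 69.0] 0.0 0.026186368854561895 1138
tab [0.4317 0.1981] [40.61250305175781, 44.62201690673828] 82.56858825683594 0.03217269328265468 497
leaf [0.4424 0.2418] [136.77059936523438, 152.58905029296875] -14.620872497558594 0.032223033342968735 5745
binder [0.4424 0.2423] [136.06248474121094, 152.5548858642578] -14.036239624023438 0.02677037667221304 12972
```

Run:
```python
from h import *
img=np.load('scene0.npz')['img']
cv2.imwrite('pics/crop2.png',cv2.resize(img[120:400,110:440],None,fx=2.2,fy=2.1,interpolation=2))
```

```text
(no output)
```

View pics/crop2.png

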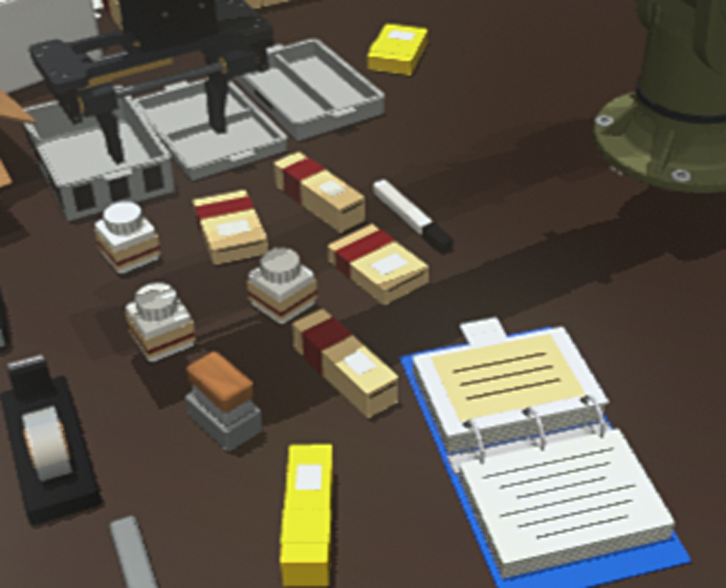

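The crop confirms the white tab at (485,332), the look-alikes (both yellow), and the packs. Next I'm refining the trays, the jar yaws and the binder frame.

```bash
cat >> h.py <<'E'
def box(q,rng,p=.7):
    best=None
    for a in np.arange(rng[0],rng[1],.5):
        t=np.radians(a); u=q[:,:2]@np.array([[np.cos(t),-np.sin(t)],[np.sin(t),np.cos(t)]])
        lo,hi=np.percentile(u,p,0),np.percentile(u,100-p,0); ar=np.prod(hi-lo)
        if best is None or ar<best[0]:
            c=(lo+hi)/2; best=(ar,a,(hi-lo)*1000,np.array([np.cos(t)*c[0]-np.sin(t)*c[1],np.sin(t)*c[0]+np.cos(t)*c[1]]))
    return best[1:]
E
python3 - <<'E'
from h import *
P=np.concatenate([np.load(n+'0.npz')['W'].reshape(-1,3) for n in('scene','side')]); P=P[np.isfinite(P).all(1)]
np.set_printoptions(precision=4,suppress=True)
def sel(cx,cy,r,z0,z1): return P[(np.hypot(P[:,0]-cx,P[:,1]-cy)<r)&(P[:,2]>z0)&(P[:,2]<z1)]
for n,c in dict(jarA=(.6896,.0212),jarB=(.6711,-.1233),jarC=(.5635,.0301)).items(): print(n,*box(sel(*c,.038,.041,.05),(-45,45)))
print('crate',*box(sel(.643,-.31,.125,.047,.056),(-15,15)))
print('sq',*box(sel(.495,-.312,.115,.0165,.023),(-15,15)))
print('ch',*box(sel(.355,-.33,.115,.0255,.031),(-15,15)))
q=sel(.4424,.2418,.1,.028,.037); 
for d in(-13,-14,-15,-16):
  t=np.radians(d); ey=np.array([np.cos(t),np.sin(t)]); ex=np.array([-np.sin(t),np.cos(t)])
  q=sel(.4424,.2418,.13,.028,.037); U=np.c_[q[:,:2]@ex,q[:,:2]@ey]
  e=np.percentile(U[:,0],.3)
  tb=U[U[:,0]<e+.022]; lf=U[(U[:,0]>e+.04)&(U[:,0]<e+.12)]
  y=np.percentile(tb[:,1],[2,50,98]); print(d,e,y, 'leaf y',np.percentile(lf[:,1],[1,99]),'tabmid',ex*(e+.012)+ey*(y[0]+y[2])/2)
  r=sel(.46,.32,.09,.046,.058); V=np.c_[r[:,:2]@ex,r[:,:2]@ey]; print(' rings x',np.percentile(V[:,0],[5,50,95]),'y',np.percentile(V[:,1],[2,98]))
E
```

```text
jarA 1.0 [48.8626 45.7648] [0.6897 0.0223]
jarB 3.0 [49.6809 45.5618] [ 0.6696 -0.1216]
jarC 15.0 [49.5096 48.006 ] [0.563  0.0316]
crate -2.5 [132.195  201.4758] [ 0.641 -0.307]
sq 2.5 [172.7299 202.5233] [ 0.4986 -0.3155]
ch 2.0 [133.004  201.5717] [ 0.3516 -0.3309]
-13 0.2701500252164592 [0.3575 0.378  0.4942] leaf y [0.3029 0.4993] tabmid [0.4784 0.1791]
 rings x [0.4026 0.417  0.4283] y [0.3214 0.4356]
-14 0.2766253482644993 [0.3525 0.3725 0.4882] leaf y [0.2966 0.4937] tabmid [0.4777 0.1784]
 rings x [0.4091 0.4242 0.4344] y [0.3141 0.4284]
-15 0.2830628390933021 [0.3474 0.3669 0.482 ] leaf y [0.2904 0.4881] tabmid [0.4769 0.1777]
 rings x [0.4155 0.4302 0.4407] y [0.3066 0.421 ]
-16 0.2892271389698952 [0.3422 0.3614 0.4761] leaf y [0.284  0.4821] tabmid [0.4763 0.1768]
 rings x [0.422  0.4366 0.4475] y [0.2991 0.4133]
```

Run:
```python
from h import *
P=np.concatenate([np.load(n+'0.npz')['W'].reshape(-1,3) for n in('scene','side')]); P=P[np.isfinite(P).all(1)]
np.set_printoptions(precision=4,suppress=True)
def clean(a,z0,z1,hw,hh,c):
    t=np.radians(a); ex=np.array([np.cos(t),np.sin(t)]); ey=np.array([-np.sin(t),np.cos(t)])
    q=P[(P[:,2]>z0)&(P[:,2]<z1)]; U=np.c_[(q[:,:2]-c)@ex,(q[:,:2]-c)@ey]; return U[(abs(U[:,0])<hw)&(abs(U[:,1])<hh)],ex,ey
def edges(v,th):
    h,e=np.histogram(v,np.arange(-.15,.15,.002)); i=np.where(h>th)[0]; return e[i[0]],e[i[-1]+1]
for n,a,c,z0,z1 in [('crate',0,(.643,-.31),.047,.056),('sq',0,(.495,-.312),.0175,.023),('ch',0,(.355,-.33),.0255,.031)]:
  # angle: sharpest histogram of wall lines
  best=max(((np.sum(np.histogram(clean(a,z0,z1,.075,.11,c)[0][:,0],np.arange(-.1,.1,.0015))[0]**2.)+np.sum(np.histogram(clean(a,z0,z1,.075,.11,c)[0][:,1],np.arange(-.12,.12,.0015))[0]**2.)),a) for a in np.arange(-8,8.1,.5))
  a=best[1]; U,ex,ey=clean(a,z0,z1,.075,.11,c)
  X=edges(U[:,0],8); Y=edges(U[:,1],8); cc=np.array(c)+ex*np.mean(X)+ey*np.mean(Y); print(n,a,np.diff(X),np.diff(Y),cc)
for a in (75,75.5,76,76.5):
  U,ex,ey=clean(a,.028,.037,.2,.1,(.46,.32)); U=U[U[:,0]<0]
  h=[ (round(lo,3),*np.percentile(U[(U[:,0]>lo)&(U[:,0]<lo+.008),1],[3,97]).round(4),((U[:,0]>lo)&(U[:,0]<lo+.008)).sum()) for lo in np.arange(-.165,-.05,.008)]
  if a==76: print(h)
  R,ex,ey=clean(a,.046,.058,.05,.09,(.46,.32)); print(a,'ring x',np.percentile(R[:,0],[5,50,95]),np.percentile(R[:,1],[2,98]),len(R))
```

```text
crate -2.5 [0.132] [0.196] [ 0.6413 -0.3039]
sq 0.5 [0.134] [0.196] [ 0.496 -0.314]
ch 2.0 [0.132] [0.19] [ 0.351  -0.3291]Traceback (most recent call last):
  File "<stdin>", line 16, in <module>
    return _quantile_unchecked(
        a, q, axis, out, overwrite_input, method, keepdims, weights)
    return _ureduce(a,
                    func=_quantile_ureduce_func,
    ...<5 lines>...
                    overwrite_input=overwrite_input,
                    method=method)
    r = func(a, **kwargs)
    result = _quantile(arr,
                       quantiles=q,
    ...<2 lines>...
                       out=out,
                       weights=wgt)
    slices_having_nans = np.isnan(arr[-1, ...])
                                  ~~~^^^^^^^^^
IndexError: index -1 is out of bounds for axis 0 with size 0
```

Run:
```python
from h import *
P=np.concatenate([np.load(n+'0.npz')['W'].reshape(-1,3) for n in('scene','side')]); P=P[np.isfinite(P).all(1)]
for a in (75,76):
  t=np.radians(a); ex=np.array([np.cos(t),np.sin(t)]); ey=np.array([-np.sin(t),np.cos(t)]); c=np.array([.46,.32])
  U=np.c_[(P[:,:2]-c)@ex,(P[:,:2]-c)@ey]; 
  q=U[(P[:,2]>.028)&(P[:,2]<.037)&(abs(U[:,1])<.1)]
  for lo in np.arange(-.16,-.05,.008):
    s=q[(q[:,0]>lo)&(q[:,0]<lo+.008),1]
    if len(s)>5: print(a,round(lo,3),len(s),np.percentile(s,[3,97]).round(4))
  R=U[(P[:,2]>.047)&(P[:,2]<.056)&(abs(U[:,0])<.05)&(abs(U[:,1])<.08)]
  for k in (-1,0,1):
    s=R[abs(R[:,1]-k*.05+.005)<.025]; print('ring',len(s),np.median(s,0) if len(s) else 0)
```

```text
75 -0.152 33 [-0.0207  0.0125]
75 -0.144 86 [-0.0213  0.0136]
75 -0.136 92 [-0.0214  0.013 ]
75 -0.128 82 [-0.0206  0.0135]
75 -0.12 277 [-0.0719  0.0666]
75 -0.112 372 [-0.0741  0.0673]
75 -0.104 394 [-0.0735  0.0675]
75 -0.096 401 [-0.0743  0.0682]
75 -0.088 401 [-0.0748  0.067 ]
75 -0.08 414 [-0.0733  0.0689]
75 -0.072 408 [-0.0737  0.0675]
75 -0.064 422 [-0.074   0.0675]
75 -0.056 430 [-0.0739  0.0684]
ring 38 [ 0.00188067 -0.05715895]
ring 42 [ 0.00273523 -0.00225094]
ring 39 [0.0020722  0.05251875]
76 -0.152 33 [-0.0182  0.015 ]
76 -0.144 89 [-0.0194  0.016 ]
76 -0.136 91 [-0.0184  0.0154]
76 -0.128 81 [-0.0188  0.0156]
76 -0.12 286 [-0.0699  0.0674]
76 -0.112 372 [-0.0723  0.0697]
76 -0.104 391 [-0.0723  0.069 ]
76 -0.096 407 [-0.0747  0.0702]
76 -0.088 393 [-0.0725  0.0686]
76 -0.08 411 [-0.0719  0.0702]
76 -0.072 413 [-0.0728  0.0686]
76 -0.064 416 [-0.0727  0.0683]
76 -0.056 436 [-0.0733  0.0695]
ring 38 [ 0.00087146 -0.05722868]
ring 42 [ 0.00268976 -0.00229571]
ring 39 [0.00296253 0.05243328]
```

```bash
cat > plan.py <<'E'
# plan.py "x,y,z,yawdeg" ... : prints calls (units of play_rows) from the measured pose, tool pointing down
import sys, numpy as np
from station import ctrl
s=ctrl.observe(); p=np.array(s['ee_pos']); R=np.array(s['eef_rot']); yaw=np.degrees(np.arctan2(R[1,0],R[0,0]))
print('t %.1f'%s['time_s'],'pos',p.round(4),'yaw %.1f'%yaw,'width %.4f'%s['gripper_width'],'tilt',R[:2,2].round(3), 'j7 %.2f'%s['joint_positions'][6])
for i,a in enumerate(sys.argv[1:]):
    x,y,z,w=map(float,a.split(',')); T=np.array([x,y,z])
    while True:
        d=T-p; dw=w-yaw; k=max(np.linalg.norm(d)/.248,abs(dw)/42.5,1); n=int(np.ceil(k-1e-9)); st=d/n; sw=dw/n
        t=np.radians(yaw); B=np.array([[np.cos(t),np.sin(t),0],[np.sin(t),-np.cos(t),0],[0,0,-1]])
        u=(B.T@st/.4).round(3); r=round(-sw/90,3); p=p+B@u*.4; yaw-=r*90
        rows=int(np.ceil(max(np.linalg.norm(u)*.4/.049,abs(r)*90/8.55,1)))
        print('wp%d [[%g,%g,%g],[0,0,%g]] x%d'%(i,*u,r,rows))
        if n==1: break
E
python3 plan.py .4292,.1906,.223,-14.7 .4292,.1906,.09,-14.7 .4292,.1906,.018,-14.7
```

```text
t 0.1 pos [ 0.6495 -0.      0.2215] yaw 0.0 width 0.0867 tilt [-0.002 -0.   ] j7 -0.06
wp0 [[-0.275,-0.238,-0.002],[0,0,0.082]] x3
wp0 [[-0.304,-0.201,-0.002],[0,0,0.081]] x3
wp1 [[-0,-0,0.333],[0,0,0]] x3
wp2 [[-0,-0,0.18],[0,0,0]] x2
```

Call:
play_rows --rows '[[[-0.275, -0.238, 0], [0, 0, 0.082]], [[-0.275, -0.238, 0], [0, 0, 0.082]], [[-0.275, -0.238, 0], [0, 0, 0.082]]]' --hand 0.4 --force 12

```text
time_s: 0.4
ee_pos: [0.538, 0.0965, 0.2217]
eef_rot: [[0.992, -0.128, -0.001], [-0.128, -0.992, 0.0], [-0.002, 0.0, -1.0]]
contact_force: [-0.0, 0.5, 0.8]
gripper_width: 0.0705
```

Call:
play_rows --rows '[[[-0.304, -0.201, 0], [0, 0, 0.081]], [[-0.304, -0.201, 0], [0, 0, 0.081]], [[-0.304, -0.201, 0], [0, 0, 0.081]], [[-0.304, -0.201, 0], [0, 0, 0.081]]]'

```text
time_s: 0.8
ee_pos: [0.4249, 0.1957, 0.2227]
eef_rot: [[0.97, -0.244, -0.001], [-0.243, -0.97, 0.001], [-0.001, -0.001, -1.0]]
contact_force: [0.9, -0.2, 0.3]
gripper_width: 0.0612
```

Call:
play_rows --rows '[[[0, 0, 0.333], [0, 0, 0]], [[0, 0, 0.333], [0, 0, 0]], [[0, 0, 0.333], [0, 0, 0]], [[0, 0, 0.333], [0, 0, 0]]]'

```text
time_s: 1.2
ee_pos: [0.4259, 0.1883, 0.0846]
eef_rot: [[0.967, -0.253, -0.01], [-0.253, -0.967, -0.004], [-0.008, 0.006, -1.0]]
contact_force: [-0.6, -0.3, 0.5]
gripper_width: 0.0606
```

```bash
python3 plan.py .4292,.1906,.018,-14.7
python3 - <<'E'
from h import *
i,d=ctrl.read_camera('wrist'); cv2.imwrite('pics/w1.png',i)
E
```

```text
t 1.2 pos [0.4259 0.1883 0.0846] yaw -14.7 width 0.0606 tilt [-0.01  -0.004] j7 -0.74
wp0 [[0.007,-0.008,0.166],[0,0,0]] x2
```

View pics/w1.png

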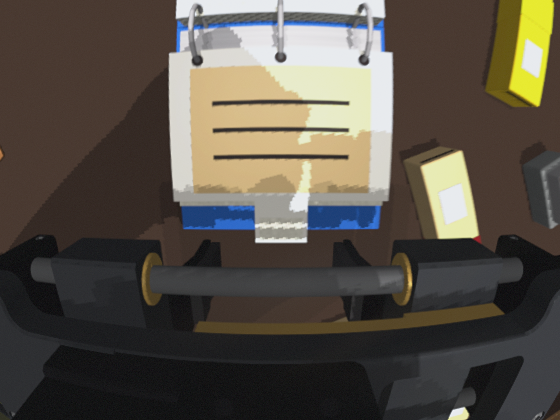

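The wrist view has the tab at (282,218), centred between the fingers (about 210 and 345). I'll descend now.

Call:
play_rows --rows '[[[0, 0, 0.08], [0, 0, 0]], [[0, 0, 0.14], [0, 0, 0]], [[0, 0, 0.14], [0, 0, 0]], [[0, 0, 0.14], [0, 0, 0]]]'

```text
time_s: 1.65
ee_pos: [0.4313, 0.1911, 0.0353]
eef_rot: [[0.967, -0.253, 0.002], [-0.253, -0.967, 0.001], [0.002, -0.002, -1.0]]
contact_force: [0.6, 0.1, 0.3]
gripper_width: 0.0611
```

```bash
python3 plan.py .4292,.1906,.018,-14.7
```

```text
t 1.6 pos [0.4313 0.1911 0.0353] yaw -14.7 width 0.0611 tilt [0.002 0.001] j7 -0.77
wp0 [[-0.005,0.002,0.043],[0,0,0]] x1
```

Call:
play_rows --rows '[[[-0.003, 0, 0.022], [0, 0, 0]], [[-0.003, 0, 0.043], [0, 0, 0]], [[-0.003, 0, 0.043], [0, 0, 0]]]'

```text
time_s: 1.95
ee_pos: [0.4282, 0.1905, 0.0157]
eef_rot: [[0.967, -0.253, -0.001], [-0.253, -0.967, -0.0], [-0.001, 0.001, -1.0]]
contact_force: [0.3, 0.1, 0.5]
gripper_width: 0.061
```

Call:
play_rows --rows '[[[0, 0, 0], [0, 0, 0]], [[0, 0, 0], [0, 0, 0]], [[0, 0, 0], [0, 0, 0]], [[0, 0, 0], [0, 0, 0]], [[0, 0, 0], [0, 0, 0]]]' --hand -1

```text
time_s: 2.45
ee_pos: [0.4288, 0.1909, 0.0163]
eef_rot: [[0.967, -0.253, 0.0], [-0.253, -0.967, 0.0], [0.0, -0.0, -1.0]]
contact_force: [-0.4, -0.1, 0.2]
gripper_width: 0.0358
```

Gripped at 35.8 mm, which matches the tab width. I'll swing it over in an arc.

Call:
play_rows --rows '[[[0, -0.004, -0.052], [0, 0, 0]], [[0, -0.016, -0.104], [0, 0, 0]], [[0, -0.037, -0.152], [0, 0, 0]], [[0, -0.064, -0.197], [0, 0, 0]], [[0, -0.098, -0.237], [0, 0, 0]]]'

```text
time_s: 2.95
ee_pos: [0.4385, 0.2287, 0.1116]
eef_rot: [[0.967, -0.254, 0.0], [-0.254, -0.967, -0.0], [0.0, 0.0, -1.0]]
contact_force: [1.9, 1.9, -4.2]
gripper_width: 0.0358
```

Call:
play_rows --rows '[[[0, -0.04, -0.034], [0, 0, 0]], [[0, -0.085, -0.061], [0, 0, 0]], [[0, -0.133, -0.082], [0, 0, 0]], [[0, -0.185, -0.094], [0, 0, 0]], [[0, -0.237, -0.098], [0, 0, 0]]]'

```text
time_s: 3.45
ee_pos: [0.4622, 0.3209, 0.1503]
eef_rot: [[0.967, -0.253, -0.001], [-0.253, -0.967, -0.001], [-0.001, 0.001, -1.0]]
contact_force: [0.4, 0.0, -4.1]
gripper_width: 0.0357
```

Call:
play_rows --rows '[[[0, -0.052, 0.004], [0, 0, 0]], [[0, -0.104, 0.016], [0, 0, 0]], [[0, -0.152, 0.037], [0, 0, 0]], [[0, -0.197, 0.064], [0, 0, 0]], [[0, -0.237, 0.098], [0, 0, 0]]]'

```text
time_s: 3.95
ee_pos: [0.4859, 0.4128, 0.1104]
eef_rot: [[0.968, -0.253, -0.001], [-0.253, -0.968, -0.001], [-0.001, 0.001, -1.0]]
contact_force: [-1.9, -2.7, -1.0]
gripper_width: 0.0359
```

Call:
play_rows --rows '[[[0, -0.034, 0.04], [0, 0, 0]], [[0, -0.061, 0.085], [0, 0, 0]], [[0, -0.082, 0.133], [0, 0, 0]], [[0, -0.094, 0.185], [0, 0, 0]], [[0, -0.098, 0.23], [0, 0, 0]]]'

```text
time_s: 4.45
ee_pos: [0.4956, 0.4505, 0.0174]
eef_rot: [[0.968, -0.253, -0.001], [-0.253, -0.968, -0.0], [-0.001, 0.001, -1.0]]
contact_force: [-1.3, -0.2, 0.8]
gripper_width: 0.0355
```

Call:
play_rows --rows '[[[0, 0, 0], [0, 0, 0]], [[0, 0, 0], [0, 0, 0]], [[0, 0, 0], [0, 0, 0]]]'

```text
time_s: 4.75
ee_pos: [0.4956, 0.4501, 0.0194]
eef_rot: [[0.967, -0.253, -0.001], [-0.253, -0.967, -0.0], [-0.001, 0.0, -1.0]]
contact_force: [-2.7, 0.6, -0.2]
gripper_width: 0.0355
```

Call:
play_rows --rows '[[[0, 0, 0], [0, 0, 0]], [[0, 0, 0], [0, 0, 0]], [[0, 0, 0], [0, 0, 0]]]' --hand 0.4

```text
time_s: 5.05
ee_pos: [0.4976, 0.4498, 0.0197]
eef_rot: [[0.967, -0.254, 0.002], [-0.254, -0.967, 0.0], [0.002, -0.001, -1.0]]
contact_force: [1.0, 1.2, -0.5]
gripper_width: 0.0521
```

Call:
play_rows --rows '[[[0, 0, -0.1], [0, 0, 0]], [[0, 0, -0.2], [0, 0, 0]], [[0, 0, -0.3], [0, 0, 0]], [[0, 0, -0.4], [0, 0, 0]], [[0, 0, -0.4], [0, 0, 0]]]' --hand 1 --force 25

```text
time_s: 5.55
ee_pos: [0.4996, 0.4528, 0.1871]
eef_rot: [[0.967, -0.254, 0.01], [-0.254, -0.967, 0.008], [0.008, -0.011, -1.0]]
contact_force: [0.8, 0.3, 0.5]
gripper_width: 0.0852
```

```bash
python3 - <<'E'
from h import *
img,W=world('scene','scene1.png')
P=W.reshape(-1,3); P=P[np.isfinite(P).all(1)]
c=np.array([.4632,.3202]);ex=np.array([.2538,.9673]);ey=np.array([-.9673,.2538]);U=np.c_[(P[:,:2]-c)@ex,(P[:,:2]-c)@ey]
for lo in np.arange(-.14,.15,.02):
  m=(U[:,0]>lo)&(U[:,0]<lo+.02)&(abs(U[:,1])<.015); print(round(lo,2),P[m,2].round(4).size and np.median(P[m,2]).round(4))
E
python3 plan.py .5584,.1505,.2,7.1 .5584,.1505,.06,7.1 .5584,.1505,.022,7.1
```

```text
-0.14 0.0254
-0.12 0.0255
-0.1 0.0256
-0.08 0.0251
-0.06 0.0259
-0.04 0.0257
-0.02 0.0119
0.0 0.0344
0.02 0.0339
0.04 0.0353
0.06 0.5887
0.08 0.6033
0.1 0.5947
0.12 0.0335
0.14 0.5177
t 5.6 pos [0.4985 0.4516 0.1836] yaw -14.7 width 0.0862 tilt [0.007 0.005] j7 -1.13
wp0 [[0.168,0.345,-0.021],[0,0,-0.121]] x4
wp0 [[0.1,0.371,-0.02],[0,0,-0.121]] x4
wp1 [[-0,-0.001,0.35],[0,0,-0]] x3
wp2 [[-0,0,0.095],[0,0,-0]] x1
```

View pics/scene1.png

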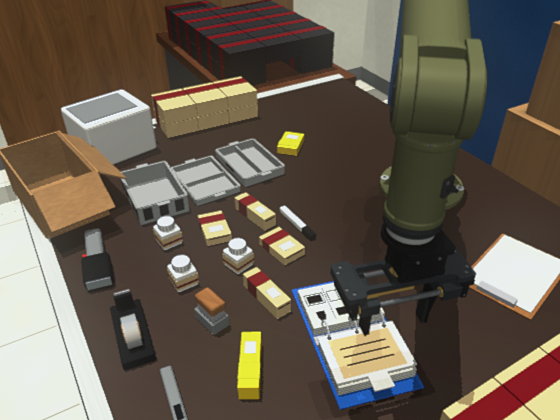

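The leaf is flat on the far half: heights there read 34 mm, and the tab is at pixel (382,380). The sheet on the near half is now showing. Next is longA.

Call:
play_rows --rows '[[[0.168, 0.345, 0.02], [0, 0, -0.121]], [[0.168, 0.345, 0.02], [0, 0, -0.121]], [[0.168, 0.345, 0.02], [0, 0, -0.121]], [[0.168, 0.345, 0.02], [0, 0, -0.121]]]' --hand 0.4

```text
time_s: 6.0
ee_pos: [0.5294, 0.2892, 0.169]
eef_rot: [[0.997, -0.078, -0.001], [-0.078, -0.997, -0.007], [-0.0, 0.007, -1.0]]
contact_force: [-0.2, -0.4, -0.5]
gripper_width: 0.0645
```

Call:
play_rows --rows '[[[0.1, 0.371, 0.02], [0, 0, -0.121]], [[0.1, 0.371, 0.02], [0, 0, -0.121]], [[0.1, 0.371, 0.02], [0, 0, -0.121]], [[0.1, 0.371, 0.02], [0, 0, -0.121]], [[0.1, 0.371, 0.02], [0, 0, -0.121]]]'

```text
time_s: 6.5
ee_pos: [0.5567, 0.1458, 0.1618]
eef_rot: [[0.993, 0.118, -0.002], [0.118, -0.993, -0.001], [-0.002, 0.001, -1.0]]
contact_force: [-0.7, 0.1, -0.3]
gripper_width: 0.0611
```

Call:
play_rows --rows '[[[0, 0, 0.1], [0, 0, 0]], [[0, 0, 0.2], [0, 0, 0]], [[0, 0, 0.25], [0, 0, 0]], [[0, 0, 0.25], [0, 0, 0]], [[0, 0, 0.25], [0, 0, 0]]]'

```text
time_s: 7.0
ee_pos: [0.5563, 0.1508, 0.0631]
eef_rot: [[0.992, 0.126, -0.0], [0.126, -0.992, 0.001], [-0.0, -0.001, -1.0]]
contact_force: [-0.0, 0.8, 0.7]
gripper_width: 0.061
```

```bash
cat > items.py <<'E'
import sys
from h import *
np.set_printoptions(precision=4,suppress=True)
L=dict(longA=(.5584,.1505,.075,.029,.044),longB=(.4495,-.1083,.075,.029,.044),flatA=(.5605,-.1045,.065,.018,.031),flatB=(.4547,.0331,.065,.018,.031),
 jarA=(.6896,.0212,.05,.058,.07),jarB=(.6711,-.1233,.05,.058,.07),jarC=(.5635,.0301,.05,.058,.07))
P=np.concatenate([world(n)[1].reshape(-1,3) for n in('scene','side')]); P=P[np.isfinite(P).all(1)]
for n in sys.argv[1:]:
    try: print(n,*fit(P,*L[n]))
    except Exception as e: print(n,'none')
E
python3 items.py longA longB flatA flatB jarA jarB jarC; python3 plan.py .5584,.1505,.022,7.1
```

```text
longA [0.5576 0.1547] [38.319740295410156, 117.27828216552734] -83.65980815887451 0.03643426391642099 1269
longB [ 0.4489 -0.1084] [39.22322463989258, 123.55317687988281] -78.69006729125977 0.03607602396960341 471
flatA [ 0.561  -0.1061] [63.01573944091797, 98.68937683105469] 78.90628051757812 0.024786304447202676 1118
flatB [0.4537 0.0338] [62.65923309326172, 96.88249206542969] -81.14204120635986 0.024026538730464904 740
jarA [0.6897 0.0206] [37.0, 38.0] 0.0 0.06443222352815883 346
jarB [ 0.6713 -0.1239] [35.0, 37.0] -90.0 0.06460651019342431 168
jarC none
t 7.1 pos [0.5578 0.1504 0.0647] yaw 7.2 width 0.0606 tilt [0.003 0.001] j7 -0.25
wp0 [[0.002,-0,0.107],[0,0,0.001]] x1
```

Call:
play_rows --rows '[[[0.002, 0, 0.05], [0, 0, 0]], [[0.002, 0, 0.1], [0, 0, 0]], [[0.002, 0, 0.107], [0, 0, 0]], [[0.002, 0, 0.107], [0, 0, 0]]]'

```text
time_s: 7.5
ee_pos: [0.5579, 0.1493, 0.021]
eef_rot: [[0.992, 0.124, 0.001], [0.124, -0.992, 0.0], [0.001, -0.0, -1.0]]
contact_force: [0.2, 0.8, 0.0]
gripper_width: 0.0609
```

Call:
play_rows --rows '[[[0, 0, 0], [0, 0, 0]], [[0, 0, 0], [0, 0, 0]], [[0, 0, 0], [0, 0, 0]], [[0, 0, 0], [0, 0, 0]], [[0, 0, 0], [0, 0, 0]]]' --hand -1

```text
time_s: 8.0
ee_pos: [0.5578, 0.149, 0.0207]
eef_rot: [[0.992, 0.124, 0.001], [0.124, -0.992, 0.0], [0.001, -0.0, -1.0]]
contact_force: [0.0, 0.3, 1.7]
gripper_width: 0.0359
```

Call:
play_rows --rows '[[[0, 0, -0.09], [0, 0, 0]], [[0, 0, -0.18], [0, 0, 0]], [[0, 0, -0.27], [0, 0, 0]], [[0, 0, -0.27], [0, 0, 0]], [[0, 0, -0.27], [0, 0, 0]]]'

```text
time_s: 8.5
ee_pos: [0.5578, 0.149, 0.1288]
eef_rot: [[0.992, 0.124, 0.002], [0.124, -0.992, 0.0], [0.002, 0.0, -1.0]]
contact_force: [0.9, 1.2, -2.0]
gripper_width: 0.0359
```

```bash
python3 plan.py .384,-.328,.13,2 .384,-.328,.06,2 .384,-.328,.031,2
```

```text
t 8.5 pos [0.5578 0.149  0.1288] yaw 7.1 width 0.0359 tilt [0.002 0.   ] j7 -0.24
wp0 [[-0.193,0.377,-0.001],[0,0,0.019]] x4
wp0 [[-0.182,0.382,-0.001],[0,0,0.019]] x4
wp0 [[-0.17,0.387,-0.001],[0,0,0.019]] x4
wp1 [[0,-0,0.175],[0,0,-0]] x2
wp2 [[0,-0,0.073],[0,0,-0]] x1
```

Call:
play_rows --rows '[[[-0.193, 0.377, 0], [0, 0, 0.019]], [[-0.193, 0.377, 0], [0, 0, 0.019]], [[-0.193, 0.377, 0], [0, 0, 0.019]], [[-0.193, 0.377, 0], [0, 0, 0.019]]]'

```text
time_s: 8.9
ee_pos: [0.496, -0.0159, 0.1259]
eef_rot: [[0.996, 0.088, -0.005], [0.088, -0.996, -0.002], [-0.005, 0.002, -1.0]]
contact_force: [0.1, -0.3, -1.2]
gripper_width: 0.0355
```

Call:
play_rows --rows '[[[-0.182, 0.382, 0], [0, 0, 0.019]], [[-0.182, 0.382, 0], [0, 0, 0.019]], [[-0.182, 0.382, 0], [0, 0, 0.019]], [[-0.182, 0.382, 0], [0, 0, 0.019]]]'

```text
time_s: 9.3
ee_pos: [0.4375, -0.1741, 0.1262]
eef_rot: [[0.998, 0.058, -0.004], [0.058, -0.998, -0.001], [-0.004, 0.001, -1.0]]
contact_force: [1.1, -0.2, -1.0]
gripper_width: 0.0358
```

Call:
play_rows --rows '[[[-0.17, 0.387, 0], [0, 0, 0.019]], [[-0.17, 0.387, 0], [0, 0, 0.019]], [[-0.17, 0.387, 0], [0, 0, 0.019]], [[-0.17, 0.387, 0], [0, 0, 0.019]], [[-0.17, 0.387, 0], [0, 0, 0.019]]]'

```text
time_s: 9.8
ee_pos: [0.3801, -0.331, 0.1262]
eef_rot: [[1.0, 0.028, -0.004], [0.028, -1.0, 0.001], [-0.004, -0.001, -1.0]]
contact_force: [0.7, 1.2, -1.0]
gripper_width: 0.0357
```

Call:
play_rows --rows '[[[0, 0, 0.08], [0, 0, 0]], [[0, 0, 0.14], [0, 0, 0]], [[0, 0, 0.14], [0, 0, 0]], [[0, 0, 0.14], [0, 0, 0]]]'

```text
time_s: 10.2
ee_pos: [0.3833, -0.3267, 0.0714]
eef_rot: [[0.999, 0.036, -0.002], [0.036, -0.999, 0.002], [-0.002, -0.002, -1.0]]
contact_force: [-0.3, -0.2, -1.0]
gripper_width: 0.0359
```

```bash
python3 plan.py .384,-.328,.031,2;  python3 - <<'E'
from h import *
img,W=world('scene'); cv2.imwrite('pics/s2.png',cv2.resize(img[90:300,80:360],None,fx=2.8,fy=2.8)[:590])
E
```

```text
t 10.2 pos [ 0.3833 -0.3267  0.0714] yaw 2.1 width 0.0359 tilt [-0.002  0.002] j7 0.71
wp0 [[0.002,0.003,0.101],[0,0,0.001]] x1
```

View pics/s2.png

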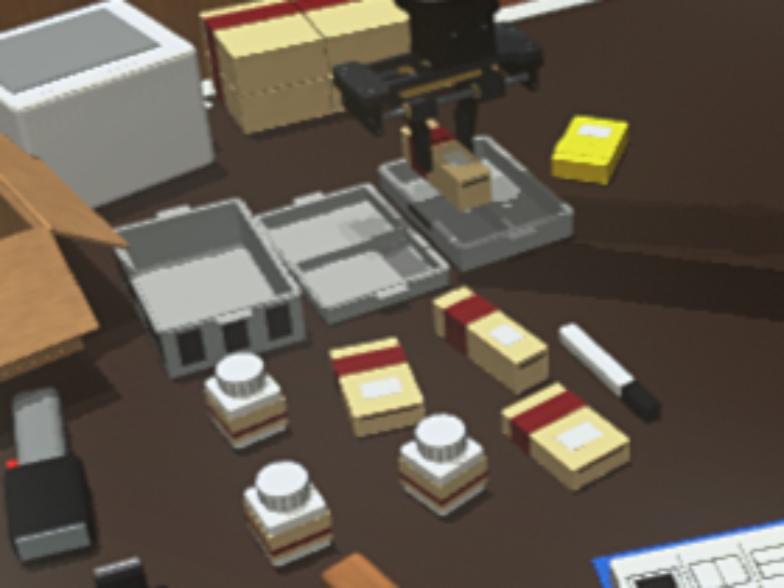

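The carton is level between the fingers at (455,165), above the far channel. I'll lower it, release, and lift.

Call:
play_rows --rows '[[[0, 0.002, 0.05], [0, 0, 0]], [[0, 0.002, 0.09], [0, 0, 0]], [[0, 0.002, 0.101], [0, 0, 0]], [[0, 0.002, 0.101], [0, 0, 0]]]'

```text
time_s: 10.65
ee_pos: [0.3839, -0.3288, 0.0323]
eef_rot: [[0.999, 0.035, 0.0], [0.035, -0.999, -0.0], [0.0, 0.0, -1.0]]
contact_force: [0.3, -0.0, -1.9]
gripper_width: 0.0358
```

Call:
play_rows --rows '[[[0, 0, 0], [0, 0, 0]], [[0, 0, 0], [0, 0, 0]], [[0, 0, 0], [0, 0, 0]], [[0, 0, 0], [0, 0, 0]]]' --hand 0.06

```text
time_s: 11.05
ee_pos: [0.3839, -0.3291, 0.0324]
eef_rot: [[0.999, 0.035, 0.001], [0.035, -0.999, -0.001], [0.001, 0.001, -1.0]]
contact_force: [0.2, 0.1, -0.2]
gripper_width: 0.0459
```

Call:
play_rows --rows '[[[0, 0, -0.1], [0, 0, 0]], [[0, 0, -0.2], [0, 0, 0]], [[0, 0, -0.25], [0, 0, 0]], [[0, 0, -0.25], [0, 0, 0]], [[0, 0, -0.25], [0, 0, 0]]]' --hand 0.4

```text
time_s: 11.55
ee_pos: [0.3836, -0.3289, 0.1319]
eef_rot: [[0.999, 0.035, 0.001], [0.035, -0.999, -0.0], [0.001, 0.0, -1.0]]
contact_force: [0.3, 0.7, -0.2]
gripper_width: 0.0607
```

```bash
python3 items.py longB flatA flatB;python3 plan.py .4492,-.1083,.13,10.8 .4492,-.1083,.065,10.8 .4492,-.1083,.022,10.8
```

```text
longB [ 0.45   -0.1092] [40.761688232421875, 123.82498168945312] -80.2475757598877 0.036559972553802327 925
flatA [ 0.5605 -0.1055] [62.83127975463867, 100.37696838378906] 79.76519775390625 0.024882350832666007 1207
flatB [0.4545 0.0329] [63.8640251159668, 98.98922729492188] -81.25383853912354 0.024569050319668783 1452
t 11.7 pos [ 0.3828 -0.3282  0.1305] yaw 2.0 width 0.0609 tilt [-0.002  0.001] j7 0.70
wp0 [[0.185,-0.544,0.001],[0,0,-0.098]] x5
wp1 [[-0,0,0.163],[0,0,0]] x2
wp2 [[-0,0,0.107],[0,0,0]] x1
```

Call:
play_rows --rows '[[[0.185, -0.544, 0], [0, 0, -0.094]], [[0.185, -0.544, 0], [0, 0, -0.094]], [[0.185, -0.544, 0], [0, 0, -0.094]], [[0.185, -0.544, 0], [0, 0, -0.094]], [[0.185, -0.544, 0], [0, 0, -0.094]]]'

```text
time_s: 12.15
ee_pos: [0.4498, -0.1044, 0.1304]
eef_rot: [[0.983, 0.185, -0.002], [0.185, -0.983, 0.002], [-0.002, -0.002, -1.0]]
contact_force: [1.1, -0.4, 0.6]
gripper_width: 0.0608
```

Call:
play_rows --rows '[[[0, 0, 0.08], [0, 0, 0]], [[0, 0, 0.163], [0, 0, 0]], [[0, 0, 0.163], [0, 0, 0]], [[0, 0, 0.163], [0, 0, 0]]]'

```text
time_s: 12.55
ee_pos: [0.4489, -0.1088, 0.0658]
eef_rot: [[0.983, 0.181, -0.003], [0.181, -0.983, 0.001], [-0.003, -0.001, -1.0]]
contact_force: [0.4, -0.9, -0.1]
gripper_width: 0.061
```

```bash
python3 plan.py .4495,-.1087,.022,10.4
```

```text
t 12.6 pos [ 0.4489 -0.1088  0.0658] yaw 10.4 width 0.0610 tilt [-0.003  0.001] j7 0.36
wp0 [[0.001,0,0.109],[0,0,0]] x1
```

Call:
play_rows --rows '[[[0.001, 0, 0.05], [0, 0, 0]], [[0.001, 0, 0.1], [0, 0, 0]], [[0.001, 0, 0.109], [0, 0, 0]], [[0.001, 0, 0.109], [0, 0, 0]]]'

```text
time_s: 12.95
ee_pos: [0.4508, -0.1091, 0.0238]
eef_rot: [[0.984, 0.181, 0.001], [0.181, -0.984, -0.0], [0.001, 0.0, -1.0]]
contact_force: [0.4, -0.4, 0.0]
gripper_width: 0.061
```

Call:
play_rows --rows '[[[0, 0, 0], [0, 0, 0]], [[0, 0, 0], [0, 0, 0]], [[0, 0, 0], [0, 0, 0]], [[0, 0, 0], [0, 0, 0]], [[0, 0, 0], [0, 0, 0]]]' --hand -1

```text
time_s: 13.45
ee_pos: [0.4507, -0.1089, 0.0234]
eef_rot: [[0.983, 0.181, 0.001], [0.181, -0.983, -0.0], [0.001, 0.0, -1.0]]
contact_force: [-0.3, 0.4, 3.0]
gripper_width: 0.0358
```

Call:
play_rows --rows '[[[0, 0, -0.09], [0, 0, 0]], [[0, 0, -0.18], [0, 0, 0]], [[0, 0, -0.27], [0, 0, 0]], [[0, 0, -0.27], [0, 0, 0]], [[0, 0, -0.27], [0, 0, 0]]]'

```text
time_s: 13.95
ee_pos: [0.4508, -0.1088, 0.1316]
eef_rot: [[0.983, 0.181, 0.002], [0.181, -0.983, -0.0], [0.002, 0.001, -1.0]]
contact_force: [-0.9, 0.3, -1.7]
gripper_width: 0.0355
```

```bash
python3 plan.py .318,-.331,.13,2 .318,-.331,.07,2 .318,-.331,.031,2
```

```text
t 13.9 pos [ 0.4508 -0.1088  0.1316] yaw 10.4 width 0.0355 tilt [ 0.002 -0.   ] j7 0.36
wp0 [[-0.214,0.243,0.002],[0,0,0.047]] x3
wp0 [[-0.195,0.258,0.002],[0,0,0.047]] x3
wp1 [[0,0,0.15],[0,0,-0]] x2
wp2 [[0,0,0.097],[0,0,-0]] x1
```

Call:
play_rows --rows '[[[-0.214, 0.243, 0], [0, 0, 0.047]], [[-0.214, 0.243, 0], [0, 0, 0.047]], [[-0.214, 0.243, 0], [0, 0, 0.047]]]'

```text
time_s: 14.25
ee_pos: [0.3803, -0.2222, 0.1291]
eef_rot: [[0.994, 0.105, -0.004], [0.105, -0.994, 0.0], [-0.004, -0.001, -1.0]]
contact_force: [-0.3, -0.7, -0.3]
gripper_width: 0.0359
```

Call:
play_rows --rows '[[[-0.195, 0.258, 0], [0, 0, 0.047]], [[-0.195, 0.258, 0], [0, 0, 0.047]], [[-0.195, 0.258, 0], [0, 0, 0.047]], [[-0.195, 0.258, 0], [0, 0, 0.047]], [[-0.195, 0.258, 0], [0, 0, 0.047]]]'

```text
time_s: 14.75
ee_pos: [0.3165, -0.3302, 0.1294]
eef_rot: [[0.999, 0.033, -0.002], [0.033, -0.999, 0.002], [-0.002, -0.002, -1.0]]
contact_force: [0.7, 1.0, -0.6]
gripper_width: 0.0358
```

Call:
play_rows --rows '[[[0, 0, 0.08], [0, 0, 0]], [[0, 0, 0.14], [0, 0, 0]], [[0, 0, 0.14], [0, 0, 0]], [[0, 0, 0.14], [0, 0, 0]]]'

```text
time_s: 15.15
ee_pos: [0.3179, -0.3295, 0.0746]
eef_rot: [[0.999, 0.037, -0.001], [0.037, -0.999, 0.001], [-0.001, -0.001, -1.0]]
contact_force: [0.8, 0.1, 0.5]
gripper_width: 0.0358
```

```bash
python3 plan.py .318,-.331,.032,2;  python3 - <<'E'
from h import *
img,W=world('scene'); cv2.imwrite('pics/s3.png',cv2.resize(img[90:300,80:360],None,fx=2.8,fy=2.8)[:590])
E
```

```text
t 15.2 pos [ 0.3179 -0.3295  0.0746] yaw 2.1 width 0.0358 tilt [-0.001  0.001] j7 0.79
wp0 [[0,0.004,0.107],[0,0,0.001]] x1
```

View pics/s3.png

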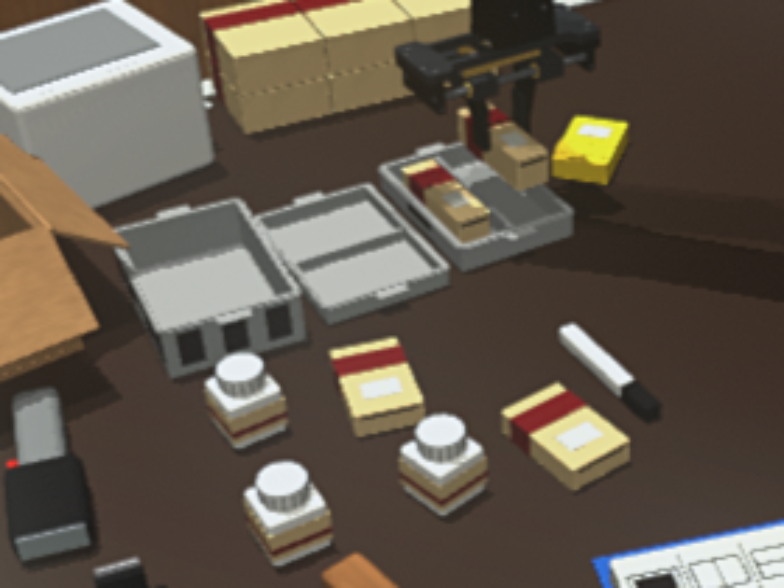

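Call:
play_rows --rows '[[[0, 0.004, 0.05], [0, 0, 0]], [[0, 0.004, 0.09], [0, 0, 0]], [[0, 0.004, 0.107], [0, 0, 0]], [[0, 0.004, 0.107], [0, 0, 0]]]'

```text
time_s: 15.6
ee_pos: [0.3177, -0.3323, 0.0323]
eef_rot: [[0.999, 0.035, -0.0], [0.035, -0.999, 0.0], [-0.0, -0.0, -1.0]]
contact_force: [-0.2, -0.5, -0.6]
gripper_width: 0.0356
```

Call:
play_rows --rows '[[[0, 0, 0], [0, 0, 0]], [[0, 0, 0], [0, 0, 0]], [[0, 0, 0], [0, 0, 0]], [[0, 0, 0], [0, 0, 0]]]' --hand 0.06

```text
time_s: 16.0
ee_pos: [0.3178, -0.3328, 0.0327]
eef_rot: [[0.999, 0.035, 0.001], [0.035, -0.999, -0.001], [0.001, 0.001, -1.0]]
contact_force: [0.6, -0.1, -0.1]
gripper_width: 0.0457
```

Call:
play_rows --rows '[[[0, 0, -0.1], [0, 0, 0]], [[0, 0, -0.2], [0, 0, 0]], [[0, 0, -0.25], [0, 0, 0]], [[0, 0, -0.25], [0, 0, 0]], [[0, 0, -0.25], [0, 0, 0]]]'

```text
time_s: 16.5
ee_pos: [0.3175, -0.3325, 0.1322]
eef_rot: [[0.999, 0.035, 0.001], [0.035, -0.999, -0.0], [0.001, 0.0, -1.0]]
contact_force: [0.5, 0.4, -0.3]
gripper_width: 0.0462
```

```bash
python3 items.py flatA flatB jarA jarB jarC;python3 plan.py .4545,.033,.13,8.7 .4545,.033,.06,8.7
```

```text
flatA [ 0.5603 -0.1057] [63.73124694824219, 98.00045013427734] 79.50852966308594 0.024677305549558874 1202
flatB [0.454  0.0328] [63.4118537902832, 98.27774047851562] -81.36286926269531 0.02456389298727272 1441
jarA [0.69   0.0213] [37.0, 38.0] -90.0 0.06452563309906352 355
jarB [ 0.6707 -0.1229] [38.0, 38.0] 0.0 0.06443733933767831 277
jarC [0.5627 0.0312] [37.0, 38.0] -90.0 0.0641276660861092 340
t 16.6 pos [ 0.3167 -0.3318  0.1309] yaw 2.0 width 0.0457 tilt [-0.002  0.001] j7 0.78
wp0 [[0.188,-0.45,0.001],[0,0,-0.037]] x4
wp0 [[0.214,-0.438,0.001],[0,0,-0.038]] x4
wp1 [[-0,0,0.175],[0,0,0]] x2
```

```bash
python3 plan.py .44,-.16,.13,5 .4545,.033,.13,8.7 .4545,.033,.06,8.7
```

```text
t 16.6 pos [ 0.3167 -0.3318  0.1309] yaw 2.0 width 0.0457 tilt [-0.002  0.001] j7 0.78
wp0 [[0.323,-0.419,0.002],[0,0,-0.034]] x5
wp1 [[0.078,-0.477,0],[0,0,-0.041]] x4
wp2 [[0,-0,0.175],[0,0,0]] x2
```

Call:
play_rows --rows '[[[0.323, -0.419, 0], [0, 0, -0.034]], [[0.323, -0.419, 0], [0, 0, -0.034]], [[0.323, -0.419, 0], [0, 0, -0.034]], [[0.323, -0.419, 0], [0, 0, -0.034]], [[0.323, -0.419, 0], [0, 0, -0.034]]]' --hand 0.8

```text
time_s: 17.1
ee_pos: [0.4428, -0.1546, 0.1308]
eef_rot: [[0.995, 0.096, -0.001], [0.096, -0.995, 0.003], [-0.001, -0.003, -1.0]]
contact_force: [0.6, -0.7, -0.2]
gripper_width: 0.0751
```

Call:
play_rows --rows '[[[0.078, -0.477, 0], [0, 0, -0.041]], [[0.078, -0.477, 0], [0, 0, -0.041]], [[0.078, -0.477, 0], [0, 0, -0.041]], [[0.078, -0.477, 0], [0, 0, -0.041]], [[0.078, -0.477, 0], [0, 0, -0.041]]]'

```text
time_s: 17.6
ee_pos: [0.4542, 0.0384, 0.1311]
eef_rot: [[0.987, 0.161, -0.002], [0.161, -0.987, 0.002], [-0.001, -0.002, -1.0]]
contact_force: [0.3, -1.2, 0.4]
gripper_width: 0.0778
```

Call:
play_rows --rows '[[[0, 0, 0.08], [0, 0, 0]], [[0, 0, 0.175], [0, 0, 0]], [[0, 0, 0.175], [0, 0, 0]], [[0, 0, 0.175], [0, 0, 0]]]'

```text
time_s: 18.0
ee_pos: [0.4541, 0.0314, 0.0615]
eef_rot: [[0.989, 0.151, -0.003], [0.151, -0.989, -0.0], [-0.003, -0.0, -1.0]]
contact_force: [0.6, -0.2, -0.6]
gripper_width: 0.0781
```

```bash
python3 plan.py .4545,.033,.012,8.6
```

```text
t 18.0 pos [0.4541 0.0314 0.0615] yaw 8.7 width 0.0781 tilt [-0.003 -0.   ] j7 0.01
wp0 [[0.002,-0.004,0.124],[0,0,0.001]] x2
```

Call:
play_rows --rows '[[[0.002, -0.002, 0.05], [0, 0, 0]], [[0.002, -0.002, 0.1], [0, 0, 0]], [[0.002, -0.002, 0.124], [0, 0, 0]], [[0.002, -0.002, 0.124], [0, 0, 0]]]'

```text
time_s: 18.4
ee_pos: [0.4558, 0.0328, 0.0127]
eef_rot: [[0.988, 0.151, -0.001], [0.151, -0.988, -0.0], [-0.001, 0.0, -1.0]]
contact_force: [-0.1, -1.0, 0.3]
gripper_width: 0.0782
```

Call:
play_rows --rows '[[[0, 0, 0], [0, 0, 0]], [[0, 0, 0], [0, 0, 0]], [[0, 0, 0], [0, 0, 0]], [[0, 0, 0], [0, 0, 0]]]' --hand -1

```text
time_s: 18.8
ee_pos: [0.4564, 0.0332, 0.0134]
eef_rot: [[0.988, 0.152, 0.001], [0.152, -0.988, -0.0], [0.001, 0.0, -1.0]]
contact_force: [-0.1, -0.7, 4.8]
gripper_width: 0.0598
```

Call:
play_rows --rows '[[[0, 0, -0.09], [0, 0, 0]], [[0, 0, -0.18], [0, 0, 0]], [[0, 0, -0.28], [0, 0, 0]], [[0, 0, -0.28], [0, 0, 0]], [[0, 0, -0.28], [0, 0, 0]]]'

```text
time_s: 19.3
ee_pos: [0.4564, 0.0332, 0.1254]
eef_rot: [[0.988, 0.152, 0.002], [0.152, -0.988, -0.0], [0.002, 0.001, -1.0]]
contact_force: [-0.3, -0.2, -0.4]
gripper_width: 0.06
```

```bash
python3 plan.py .4964,-.267,.125,-89.5 .4964,-.267,.06,-89.5
```

```text
t 19.3 pos [0.4564 0.0332 0.1254] yaw 8.7 width 0.0600 tilt [ 0.002 -0.   ] j7 0.02
wp0 [[-0.005,0.252,0],[0,0,0.364]] x4
wp0 [[0.132,0.215,0.001],[0,0,0.364]] x4
wp0 [[0.228,0.109,0],[0,0,0.363]] x4
wp1 [[0,0,0.163],[0,0,0]] x2
```

Call:
play_rows --rows '[[[-0.005, 0.252, 0], [0, 0, 0.364]], [[-0.005, 0.252, 0], [0, 0, 0.364]], [[-0.005, 0.252, 0], [0, 0, 0.364]], [[-0.005, 0.252, 0], [0, 0, 0.364]]]'

```text
time_s: 19.7
ee_pos: [0.4676, -0.0686, 0.1225]
eef_rot: [[0.909, -0.416, -0.004], [-0.416, -0.909, 0.0], [-0.004, 0.001, -1.0]]
contact_force: [-0.3, -0.3, -0.8]
gripper_width: 0.0593
```

Call:
play_rows --rows '[[[0.132, 0.215, 0], [0, 0, 0.364]], [[0.132, 0.215, 0], [0, 0, 0.364]], [[0.132, 0.215, 0], [0, 0, 0.364]], [[0.132, 0.215, 0], [0, 0, 0.364]]]'

```text
time_s: 20.1
ee_pos: [0.4806, -0.1686, 0.1222]
eef_rot: [[0.54, -0.842, -0.004], [-0.842, -0.54, 0.001], [-0.003, 0.003, -1.0]]
contact_force: [-0.3, -0.1, -1.0]
gripper_width: 0.0597
```

Call:
play_rows --rows '[[[0.228, 0.109, 0], [0, 0, 0.363]], [[0.228, 0.109, 0], [0, 0, 0.363]], [[0.228, 0.109, 0], [0, 0, 0.363]], [[0.228, 0.109, 0], [0, 0, 0.363]], [[0.228, 0.109, 0], [0, 0, 0.363]]]'

```text
time_s: 20.6
ee_pos: [0.4944, -0.2668, 0.1222]
eef_rot: [[0.008, -1.0, -0.004], [-1.0, -0.008, 0.001], [-0.001, 0.004, -1.0]]
contact_force: [-1.0, 0.2, -1.3]
gripper_width: 0.0597
```

Call:
play_rows --rows '[[[0, 0, 0.08], [0, 0, 0]], [[0, 0, 0.16], [0, 0, 0]], [[0, 0, 0.16], [0, 0, 0]], [[0, 0, 0.16], [0, 0, 0]]]'

```text
time_s: 21.0
ee_pos: [0.4951, -0.2663, 0.0599]
eef_rot: [[0.012, -1.0, -0.002], [-1.0, -0.012, 0.001], [-0.001, 0.002, -1.0]]
contact_force: [0.4, -0.5, -0.2]
gripper_width: 0.0598
```

```bash
python3 plan.py .4964,-.267,.024,-89.5
python3 - <<'E'
from h import *
img,W=world('scene'); cv2.imwrite('pics/s4.png',cv2.resize(img[90:300,80:360],None,fx=2.8,fy=2.8)[:590])
E
```

```text
t 21.0 pos [ 0.4951 -0.2663  0.0599] yaw -89.3 width 0.0598 tilt [-0.002  0.001] j7 -1.08
wp0 [[0.002,-0.003,0.09],[0,0,0.002]] x1
```

View pics/s4.png

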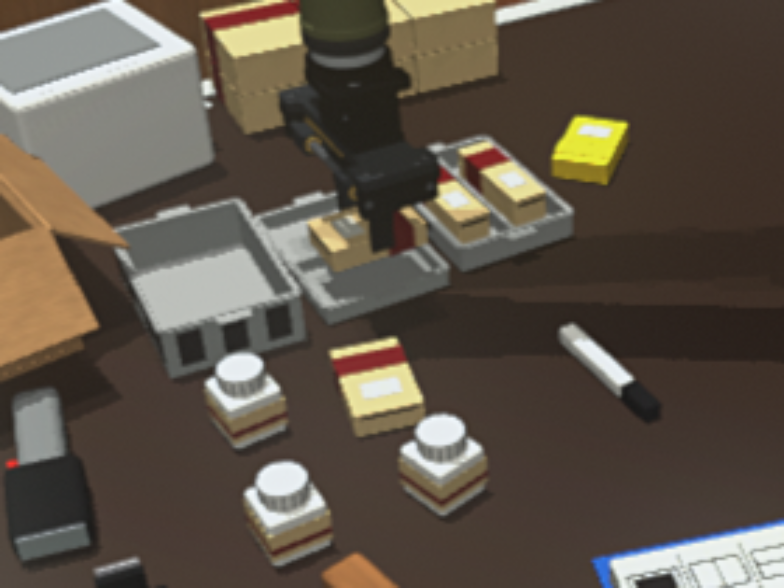

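Both long cartons are in their channels, at (455,205) and (505,180). The flat carton is level above the near-side compartment.

Call:
play_rows --rows '[[[0.002, -0.003, 0.045], [0, 0, 0]], [[0.002, -0.003, 0.09], [0, 0, 0]], [[0.002, -0.003, 0.09], [0, 0, 0]]]'

```text
time_s: 21.35
ee_pos: [0.4965, -0.2674, 0.0242]
eef_rot: [[0.011, -1.0, -0.001], [-1.0, -0.011, 0.001], [-0.001, 0.001, -1.0]]
contact_force: [-0.1, 0.7, -0.7]
gripper_width: 0.0596
```

Call:
play_rows --rows '[[[0, 0, 0], [0, 0, 0]], [[0, 0, 0], [0, 0, 0]], [[0, 0, 0], [0, 0, 0]], [[0, 0, 0], [0, 0, 0]]]' --hand 0.6

```text
time_s: 21.75
ee_pos: [0.4977, -0.2681, 0.0256]
eef_rot: [[0.01, -1.0, 0.002], [-1.0, -0.01, -0.001], [0.001, -0.002, -1.0]]
contact_force: [-0.3, -0.5, 0.2]
gripper_width: 0.0694
```

Call:
play_rows --rows '[[[0, 0, -0.1], [0, 0, 0]], [[0, 0, -0.2], [0, 0, 0]], [[0, 0, -0.25], [0, 0, 0]], [[0, 0, -0.25], [0, 0, 0]], [[0, 0, -0.25], [0, 0, 0]]]' --hand 0.8

```text
time_s: 22.25
ee_pos: [0.4971, -0.2678, 0.1249]
eef_rot: [[0.009, -1.0, 0.001], [-1.0, -0.009, -0.0], [0.0, -0.001, -1.0]]
contact_force: [0.0, -0.6, -0.9]
gripper_width: 0.0782
```

```bash
python3 items.py flatA;python3 plan.py .5604,-.1055,.12,-10.6 .5604,-.1055,.06,-10.6
```

```text
flatA [ 0.5609 -0.105 ] [62.47381591796875, 100.06867218017578] 79.3803482055664 0.024768041486187033 1208
t 22.4 pos [ 0.4961 -0.2673  0.1233] yaw -89.5 width 0.0783 tilt [-0.002  0.001] j7 -1.09
wp0 [[-0.201,-0.082,0.004],[0,0,-0.438]] x5
wp0 [[-0.103,-0.192,0.004],[0,0,-0.438]] x5
wp1 [[-0,-0,0.15],[0,0,-0]] x2
```

Call:
play_rows --rows '[[[-0.201, -0.082, 0], [0, 0, -0.438]], [[-0.201, -0.082, 0], [0, 0, -0.438]], [[-0.201, -0.082, 0], [0, 0, -0.438]], [[-0.201, -0.082, 0], [0, 0, -0.438]], [[-0.201, -0.082, 0], [0, 0, -0.438]]]'

```text
time_s: 22.85
ee_pos: [0.5282, -0.1863, 0.1228]
eef_rot: [[0.647, -0.763, -0.003], [-0.763, -0.647, 0.001], [-0.003, 0.002, -1.0]]
contact_force: [0.5, 0.1, -0.1]
gripper_width: 0.0789
```

Call:
play_rows --rows '[[[-0.103, -0.192, 0], [0, 0, -0.438]], [[-0.103, -0.192, 0], [0, 0, -0.438]], [[-0.103, -0.192, 0], [0, 0, -0.438]], [[-0.103, -0.192, 0], [0, 0, -0.438]], [[-0.103, -0.192, 0], [0, 0, -0.438]]]'

```text
time_s: 23.35
ee_pos: [0.5605, -0.1055, 0.1227]
eef_rot: [[0.984, -0.178, -0.003], [-0.178, -0.984, 0.001], [-0.003, 0.0, -1.0]]
contact_force: [-0.3, 0.4, 1.0]
gripper_width: 0.0777
```

Call:
play_rows --rows '[[[0, 0, 0.04], [0, 0, 0]], [[0, 0, 0.15], [0, 0, 0]], [[0, 0, 0.15], [0, 0, 0]], [[0, 0, 0.15], [0, 0, 0]]]'

```text
time_s: 23.75
ee_pos: [0.56, -0.1059, 0.0632]
eef_rot: [[0.983, -0.184, -0.004], [-0.184, -0.983, 0.001], [-0.004, -0.0, -1.0]]
contact_force: [0.1, 0.1, 0.5]
gripper_width: 0.0788
```

```bash
python3 plan.py .5606,-.1053,.012,-10.6; python3 items.py flatA
```

```text
t 23.8 pos [ 0.56   -0.1059  0.0632] yaw -10.6 width 0.0788 tilt [-0.004  0.001] j7 -0.08
wp0 [[0.001,-0.002,0.128],[0,0,-0]] x2
flatA [ 0.5603 -0.1056] [62.92401123046875, 99.07908630371094] 81.11934661865234 0.024718316228726712 1191
```

Call:
play_rows --rows '[[[0.001, 0, 0.05], [0, 0, 0]], [[0.001, 0, 0.1], [0, 0, 0]], [[0.001, 0, 0.128], [0, 0, 0]], [[0.001, 0, 0.128], [0, 0, 0]]]'

```text
time_s: 24.25
ee_pos: [0.5614, -0.1061, 0.013]
eef_rot: [[0.983, -0.184, -0.001], [-0.184, -0.983, 0.0], [-0.001, 0.0, -1.0]]
contact_force: [-0.1, -0.2, 0.1]
gripper_width: 0.0785
```

Call:
play_rows --rows '[[[0, 0, 0], [0, 0, 0]], [[0, 0, 0], [0, 0, 0]], [[0, 0, 0], [0, 0, 0]], [[0, 0, 0], [0, 0, 0]]]' --hand -1

```text
time_s: 24.65
ee_pos: [0.5626, -0.1064, 0.0144]
eef_rot: [[0.983, -0.184, 0.002], [-0.184, -0.983, -0.0], [0.002, 0.0, -1.0]]
contact_force: [-0.6, 0.6, 3.4]
gripper_width: 0.0597
```

Call:
play_rows --rows '[[[0, 0, -0.09], [0, 0, 0]], [[0, 0, -0.18], [0, 0, 0]], [[0, 0, -0.28], [0, 0, 0]], [[0, 0, -0.28], [0, 0, 0]], [[0, 0, -0.28], [0, 0, 0]]]'

```text
time_s: 25.15
ee_pos: [0.5626, -0.1064, 0.1267]
eef_rot: [[0.983, -0.184, 0.003], [-0.184, -0.983, -0.001], [0.003, 0.0, -1.0]]
contact_force: [-0.2, -0.2, -1.5]
gripper_width: 0.0593
```

```bash
python3 plan.py .4956,-.361,.125,-89.5 .4956,-.361,.06,-89.5
```

```text
t 25.1 pos [ 0.5626 -0.1064  0.1267] yaw -10.6 width 0.0593 tilt [ 0.003 -0.001] j7 -0.07
wp0 [[-0.024,0.328,0.002],[0,0,0.438]] x5
wp0 [[0.191,0.269,0.002],[0,0,0.438]] x5
wp1 [[-0.001,-0,0.163],[0,0,0]] x2
```

Call:
play_rows --rows '[[[-0.024, 0.328, 0], [0, 0, 0.438]], [[-0.024, 0.328, 0], [0, 0, 0.438]], [[-0.024, 0.328, 0], [0, 0, 0.438]], [[-0.024, 0.328, 0], [0, 0, 0.438]], [[-0.024, 0.328, 0], [0, 0, 0.438]]]'

```text
time_s: 25.65
ee_pos: [0.5262, -0.2348, 0.1232]
eef_rot: [[0.636, -0.772, -0.003], [-0.772, -0.636, 0.001], [-0.003, 0.002, -1.0]]
contact_force: [-0.5, 0.4, -0.3]
gripper_width: 0.0595
```

Call:
play_rows --rows '[[[0.191, 0.269, 0], [0, 0, 0.438]], [[0.191, 0.269, 0], [0, 0, 0.438]], [[0.191, 0.269, 0], [0, 0, 0.438]], [[0.191, 0.269, 0], [0, 0, 0.438]], [[0.191, 0.269, 0], [0, 0, 0.438]]]'

```text
time_s: 26.15
ee_pos: [0.4926, -0.3623, 0.1231]
eef_rot: [[0.001, -1.0, -0.003], [-1.0, -0.001, 0.001], [-0.001, 0.003, -1.0]]
contact_force: [0.1, 1.4, 0.0]
gripper_width: 0.0595
```

Call:
play_rows --rows '[[[0, 0, 0.04], [0, 0, 0]], [[0, 0, 0.14], [0, 0, 0]], [[0, 0, 0.15], [0, 0, 0]], [[0, 0, 0.15], [0, 0, 0]]]'

```text
time_s: 26.55
ee_pos: [0.4931, -0.3596, 0.0627]
eef_rot: [[0.011, -1.0, -0.005], [-1.0, -0.011, 0.003], [-0.003, 0.005, -1.0]]
contact_force: [0.3, 0.2, -0.2]
gripper_width: 0.0593
```

```bash
python3 plan.py .4956,-.361,.025,-89.5
python3 - <<'E'
from h import *
img,W=world('scene'); cv2.imwrite('pics/s5.png',cv2.resize(img[90:300,80:360],None,fx=2.8,fy=2.8)[:590])
E
```

```text
t 26.6 pos [ 0.4931 -0.3596  0.0627] yaw -89.4 width 0.0593 tilt [-0.005  0.003] j7 -0.91
wp0 [[0.004,-0.006,0.094],[0,0,0.002]] x1
```

View pics/s5.png

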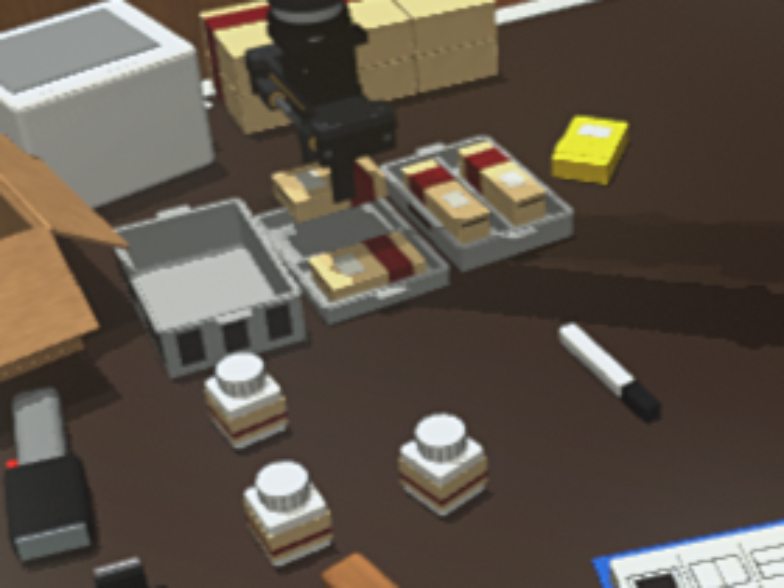

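Call:
play_rows --rows '[[[0.004, -0.005, 0.045], [0, 0, 0]], [[0.004, -0.005, 0.094], [0, 0, 0]], [[0.004, -0.005, 0.094], [0, 0, 0]]]'

```text
time_s: 26.9
ee_pos: [0.4961, -0.362, 0.0269]
eef_rot: [[0.01, -1.0, -0.002], [-1.0, -0.01, 0.001], [-0.001, 0.002, -1.0]]
contact_force: [-0.8, 0.3, 0.1]
gripper_width: 0.0595
```

Call:
play_rows --rows '[[[0, 0, 0], [0, 0, 0]], [[0, 0, 0], [0, 0, 0]], [[0, 0, 0], [0, 0, 0]], [[0, 0, 0], [0, 0, 0]]]' --hand 0.6

```text
time_s: 27.3
ee_pos: [0.4974, -0.3631, 0.0289]
eef_rot: [[0.009, -1.0, 0.002], [-1.0, -0.009, -0.001], [0.001, -0.002, -1.0]]
contact_force: [0.5, -0.2, 0.1]
gripper_width: 0.0692
```

Call:
play_rows --rows '[[[0, 0, -0.1], [0, 0, 0]], [[0, 0, -0.2], [0, 0, 0]], [[0, 0, -0.27], [0, 0, 0]], [[0, 0, -0.27], [0, 0, 0]], [[0, 0, -0.27], [0, 0, 0]]]' --hand 0.7

```text
time_s: 27.8
ee_pos: [0.4972, -0.3629, 0.1367]
eef_rot: [[0.01, -1.0, 0.002], [-1.0, -0.01, -0.001], [0.001, -0.002, -1.0]]
contact_force: [-0.7, 0.8, -1.0]
gripper_width: 0.0736
```

```bash
python3 items.py jarA jarB jarC
python3 - <<'E'
from h import *
P=np.concatenate([world(n)[1].reshape(-1,3) for n in('scene','side')]); P=P[np.isfinite(P).all(1)]
for n,c in dict(jarA=(.6896,.0212),jarB=(.6711,-.1233),jarC=(.563,.0305)).items():
  q=P[(np.hypot(P[:,0]-c[0],P[:,1]-c[1])<.04)&(P[:,2]>.015)&(P[:,2]<.05)]; print(n,*box(q,(-45,45),2),len(q))
E
python3 plan.py .5632,.0308,.14,15 .5632,.0308,.09,15
```

```text
jarA [0.6901 0.0203] [38.0, 39.0] -90.0 0.06426868511721348 360
jarB [ 0.6709 -0.1239] [37.0, 38.0] 0.0 0.06434368790726155 277
jarC [0.563  0.0307] [37.0, 37.0] 0.0 0.06425538537330155 338
jarA 2.5 [50.70276792 46.17630353] [0.68956009 0.02339735] 713
jarB 3.5 [50.90310233 46.32704518] [ 0.66989039 -0.12040653] 609
jarC 16.0 [49.10677296 47.56253781] [0.56343376 0.03232581] 678
t 28.0 pos [ 0.496  -0.362   0.1341] yaw -89.5 width 0.0740 tilt [-0.002  0.001] j7 -0.93
wp0 [[-0.327,-0.059,-0.005],[0,0,-0.387]] x5
wp0 [[-0.234,-0.235,-0.005],[0,0,-0.387]] x5
wp0 [[-0.058,-0.327,-0.005],[0,0,-0.387]] x5
wp1 [[-0,-0,0.125],[0,0,0]] x2
```

Call:
play_rows --rows '[[[-0.327, -0.059, 0], [0, 0, -0.387]], [[-0.327, -0.059, 0], [0, 0, -0.387]], [[-0.327, -0.059, 0], [0, 0, -0.387]], [[-0.327, -0.059, 0], [0, 0, -0.387]], [[-0.327, -0.059, 0], [0, 0, -0.387]]]'

```text
time_s: 28.5
ee_pos: [0.519, -0.2301, 0.1348]
eef_rot: [[0.582, -0.813, -0.002], [-0.813, -0.582, 0.001], [-0.001, 0.001, -1.0]]
contact_force: [0.9, -1.0, -0.4]
gripper_width: 0.0738
```

Call:
play_rows --rows '[[[-0.234, -0.235, 0], [0, 0, -0.387]], [[-0.234, -0.235, 0], [0, 0, -0.387]], [[-0.234, -0.235, 0], [0, 0, -0.387]], [[-0.234, -0.235, 0], [0, 0, -0.387]], [[-0.234, -0.235, 0], [0, 0, -0.387]]]'

```text
time_s: 29.0
ee_pos: [0.5414, -0.1011, 0.1351]
eef_rot: [[0.94, -0.34, -0.001], [-0.34, -0.94, -0.0], [-0.001, 0.001, -1.0]]
contact_force: [0.4, -0.6, -0.0]
gripper_width: 0.074
```

Call:
play_rows --rows '[[[-0.058, -0.327, 0], [0, 0, -0.387]], [[-0.058, -0.327, 0], [0, 0, -0.387]], [[-0.058, -0.327, 0], [0, 0, -0.387]], [[-0.058, -0.327, 0], [0, 0, -0.387]], [[-0.058, -0.327, 0], [0, 0, -0.387]]]'

```text
time_s: 29.5
ee_pos: [0.5642, 0.0289, 0.1351]
eef_rot: [[0.967, 0.254, -0.001], [0.254, -0.967, -0.001], [-0.001, 0.001, -1.0]]
contact_force: [-0.1, -0.2, -0.7]
gripper_width: 0.0739
```

Call:
play_rows --rows '[[[0, 0, 0.02], [0, 0, 0]], [[0, 0, 0.1], [0, 0, 0]], [[0, 0, 0.1], [0, 0, 0]], [[0, 0, 0.1], [0, 0, 0]]]'

```text
time_s: 29.9
ee_pos: [0.5634, 0.0284, 0.0951]
eef_rot: [[0.967, 0.254, -0.002], [0.254, -0.967, -0.001], [-0.002, -0.0, -1.0]]
contact_force: [0.6, -0.3, -0.1]
gripper_width: 0.074
```

```bash
python3 plan.py .5632,.0308,.02,15.5
```

```text
t 29.9 pos [0.5634 0.0284 0.0951] yaw 14.7 width 0.0740 tilt [-0.002 -0.001] j7 0.11
wp0 [[0.001,-0.006,0.188],[0,0,-0.008]] x2
```

Call:
play_rows --rows '[[[0, -0.005, 0.05], [0, 0, -0.008]], [[0, -0.005, 0.12], [0, 0, -0.008]], [[0, -0.005, 0.188], [0, 0, -0.008]], [[0, -0.005, 0.188], [0, 0, -0.008]], [[0, -0.005, 0.188], [0, 0, -0.008]]]'

```text
time_s: 30.4
ee_pos: [0.5643, 0.0315, 0.0217]
eef_rot: [[0.963, 0.27, 0.001], [0.27, -0.963, -0.0], [0.001, 0.0, -1.0]]
contact_force: [-0.1, -0.7, 0.7]
gripper_width: 0.0738
```

Call:
play_rows --rows '[[[0, 0, 0], [0, 0, 0]], [[0, 0, 0], [0, 0, 0]], [[0, 0, 0], [0, 0, 0]], [[0, 0, 0], [0, 0, 0]], [[0, 0, 0], [0, 0, 0]]]' --hand -1

```text
time_s: 30.9
ee_pos: [0.564, 0.0319, 0.0212]
eef_rot: [[0.962, 0.271, 0.001], [0.271, -0.962, -0.0], [0.001, 0.0, -1.0]]
contact_force: [-0.1, -0.7, 4.7]
gripper_width: 0.0478
```

Call:
play_rows --rows '[[[0, 0, -0.09], [0, 0, 0]], [[0, 0, -0.18], [0, 0, 0]], [[0, 0, -0.29], [0, 0, 0]], [[0, 0, -0.29], [0, 0, 0]], [[0, 0, -0.29], [0, 0, 0]]]'

```text
time_s: 31.4
ee_pos: [0.5642, 0.032, 0.1376]
eef_rot: [[0.962, 0.271, 0.002], [0.271, -0.962, -0.0], [0.002, 0.001, -1.0]]
contact_force: [0.6, 0.4, -1.5]
gripper_width: 0.0476
```

```bash
python3 plan.py .6385,-.361,.135,-2.5 .6385,-.361,.09,-2.5
```

```text
t 31.4 pos [0.5642 0.032  0.1376] yaw 15.8 width 0.0476 tilt [ 0.002 -0.   ] j7 0.13
wp0 [[-0.044,0.498,0.003],[0,0,0.101]] x5
wp0 [[0.035,0.499,0.003],[0,0,0.102]] x5
wp1 [[0,-0,0.113],[0,0,-0]] x1
```

Call:
play_rows --rows '[[[-0.044, 0.498, 0], [0, 0, 0.101]], [[-0.044, 0.498, 0], [0, 0, 0.101]], [[-0.044, 0.498, 0], [0, 0, 0.101]], [[-0.044, 0.498, 0], [0, 0, 0.101]], [[-0.044, 0.498, 0], [0, 0, 0.101]]]'

```text
time_s: 31.9
ee_pos: [0.5985, -0.1754, 0.1338]
eef_rot: [[0.995, 0.104, -0.004], [0.104, -0.995, -0.005], [-0.005, 0.005, -1.0]]
contact_force: [-0.7, -0.5, -1.4]
gripper_width: 0.0479
```

Call:
play_rows --rows '[[[0.035, 0.499, 0], [0, 0, 0.102]], [[0.035, 0.499, 0], [0, 0, 0.102]], [[0.035, 0.499, 0], [0, 0, 0.102]], [[0.035, 0.499, 0], [0, 0, 0.102]], [[0.035, 0.499, 0], [0, 0, 0.102]]]'

```text
time_s: 32.4
ee_pos: [0.6335, -0.3713, 0.1323]
eef_rot: [[0.998, -0.055, -0.006], [-0.055, -0.998, -0.005], [-0.006, 0.005, -1.0]]
contact_force: [-1.0, -0.2, -0.6]
gripper_width: 0.0478
```

Call:
play_rows --rows '[[[0, 0, 0.02], [0, 0, 0]], [[0, 0, 0.08], [0, 0, 0]], [[0, 0, 0.08], [0, 0, 0]], [[0, 0, 0.08], [0, 0, 0]]]'

```text
time_s: 32.8
ee_pos: [0.6374, -0.3586, 0.103]
eef_rot: [[0.999, -0.042, -0.003], [-0.042, -0.999, 0.002], [-0.003, -0.002, -1.0]]
contact_force: [0.1, -0.6, -0.7]
gripper_width: 0.0479
```

```bash
python3 plan.py .6385,-.361,.028,-2.5
python3 - <<'E'
from h import *
img,W=world('scene'); cv2.imwrite('pics/s6.png',cv2.resize(img[90:300,80:360],None,fx=2.8,fy=2.8)[:590])
E
```

```text
t 32.8 pos [ 0.6374 -0.3586  0.103 ] yaw -2.4 width 0.0479 tilt [-0.003  0.002] j7 0.43
wp0 [[0.003,0.006,0.188],[0,0,0.001]] x2
```

View pics/s6.png

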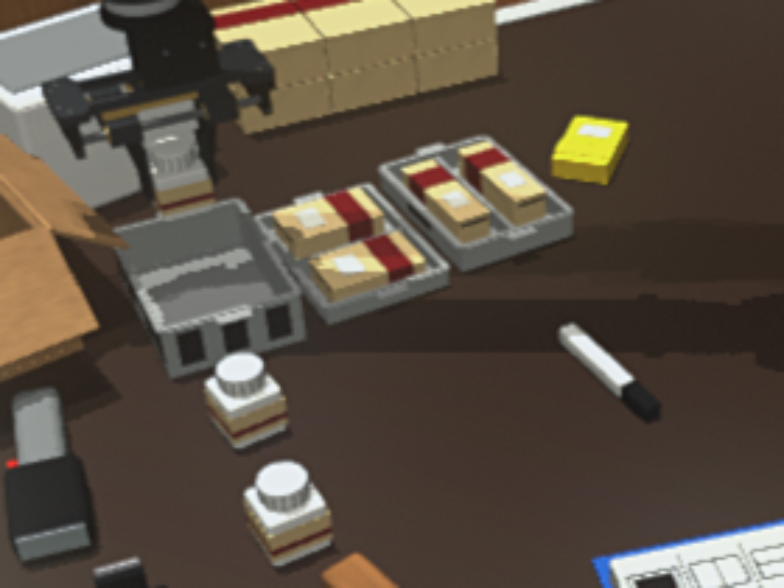

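Run:
```python
from h import *
P=np.concatenate([np.load(n+'0.npz')['W'].reshape(-1,3) for n in('scene','side')]); P=P[np.isfinite(P).all(1)]
for x in np.arange(.69,.78,.01):
  r=[]
  for y in np.arange(-.45,-.2,.03):
    m=(abs(P[:,0]-x)<.005)&(abs(P[:,1]-y)<.015)&(P[:,2]<.3); r.append('%.3f'%P[m,2].max() if m.any() else '-')
  print(round(x,2),*r)
```

```text
0.69 0.005 - 0.055 0.009 0.008 0.008 - 0.053 0.056
0.7 0.005 0.048 0.055 0.055 0.086 0.056 0.055 0.058 0.056
0.71 0.004 0.085 0.087 0.090 0.094 0.092 0.056 0.056 0.055
0.72 0.089 0.091 0.092 0.098 0.100 0.099 0.005 0.005 0.004
0.73 0.095 0.097 0.099 0.103 0.107 0.105 0.005 0.004 0.005
0.74 0.102 0.103 0.105 0.109 0.112 0.110 0.004 0.004 0.005
0.75 0.109 0.110 0.112 0.117 0.119 0.121 0.003 0.005 0.005
0.76 0.113 0.117 0.119 0.124 0.126 0.130 0.121 0.095 0.005
0.77 0.122 0.125 0.131 0.133 0.133 0.135 0.123 0.096 0.006
0.78 0.133 0.134 0.136 0.136 0.137 0.137 0.125 0.099 0.075
```

The far part of the crate lies beside the box flap, which is about 0.10 m high from x = 0.71, and the gripper body would come close to it. So this jar goes in the middle of the crate with the jaws along y, and the other two go in by a cap grip, which keeps the body higher.

```bash
python3 plan.py .641,-.304,.11,-92.5 .641,-.304,.07,-92.5
```

```text
t 32.9 pos [ 0.6381 -0.3595  0.1045] yaw -2.4 width 0.0478 tilt [-0.     0.001] j7 0.43
wp0 [[0,-0.046,-0.005],[0,0,0.334]] x4
wp0 [[-0.023,-0.041,-0.004],[0,0,0.333]] x4
wp0 [[-0.039,-0.024,-0.005],[0,0,0.334]] x4
wp1 [[-0,0,0.1],[0,0,-0]] x1
```

Call:
play_rows --rows '[[[0, -0.046, -0.005], [0, 0, 0.334]], [[0, -0.046, -0.005], [0, 0, 0.334]], [[0, -0.046, -0.005], [0, 0, 0.334]], [[0, -0.046, -0.005], [0, 0, 0.334]]]'

```text
time_s: 33.25
ee_pos: [0.6396, -0.3421, 0.1084]
eef_rot: [[0.841, -0.541, 0.002], [-0.541, -0.841, -0.001], [0.002, -0.001, -1.0]]
contact_force: [0.3, 0.2, -0.6]
gripper_width: 0.048
```

Call:
play_rows --rows '[[[-0.023, -0.041, -0.005], [0, 0, 0.333]], [[-0.023, -0.041, -0.005], [0, 0, 0.333]], [[-0.023, -0.041, -0.005], [0, 0, 0.333]], [[-0.023, -0.041, -0.005], [0, 0, 0.333]]]'

```text
time_s: 33.65
ee_pos: [0.6407, -0.3232, 0.1104]
eef_rot: [[0.458, -0.889, 0.002], [-0.889, -0.458, -0.001], [0.002, -0.002, -1.0]]
contact_force: [-0.6, 0.4, -1.6]
gripper_width: 0.0478
```

Call:
play_rows --rows '[[[-0.039, -0.024, -0.005], [0, 0, 0.334]], [[-0.039, -0.024, -0.005], [0, 0, 0.334]], [[-0.039, -0.024, -0.005], [0, 0, 0.334]], [[-0.039, -0.024, -0.005], [0, 0, 0.334]], [[-0.039, -0.024, -0.005], [0, 0, 0.334]]]'

```text
time_s: 34.15
ee_pos: [0.6419, -0.3051, 0.1121]
eef_rot: [[-0.044, -0.999, 0.002], [-0.999, 0.044, -0.001], [0.001, -0.002, -1.0]]
contact_force: [0.5, -1.0, -1.4]
gripper_width: 0.0477
```

```bash
python3 plan.py .641,-.304,.05,-92.5 .641,-.304,.027,-92.5
```

```text
t 34.1 pos [ 0.6419 -0.3051  0.1121] yaw -92.5 width 0.0477 tilt [ 0.002 -0.001] j7 -1.12
wp0 [[-0.003,0.002,0.155],[0,0,-0.001]] x2
wp1 [[0,0,0.058],[0,0,0]] x1
```

Call:
play_rows --rows '[[[-0.003, 0.002, 0.08], [0, 0, 0]], [[-0.003, 0.002, 0.155], [0, 0, 0]], [[-0.003, 0.002, 0.19], [0, 0, 0]], [[-0.003, 0.002, 0.213], [0, 0, 0]], [[-0.003, 0.002, 0.213], [0, 0, 0]]]'

```text
time_s: 34.65
ee_pos: [0.6409, -0.3045, 0.026]
eef_rot: [[-0.044, -0.999, 0.001], [-0.999, 0.044, -0.0], [0.0, -0.001, -1.0]]
contact_force: [0.1, -0.2, -1.3]
gripper_width: 0.0476
```

Call:
play_rows --rows '[[[0, 0, 0], [0, 0, 0]], [[0, 0, 0], [0, 0, 0]], [[0, 0, 0], [0, 0, 0]], [[0, 0, 0], [0, 0, 0]]]' --hand 0.33

```text
time_s: 35.05
ee_pos: [0.6407, -0.3047, 0.026]
eef_rot: [[-0.045, -0.999, 0.001], [-0.999, 0.045, -0.0], [0.0, -0.001, -1.0]]
contact_force: [0.5, -0.6, 1.0]
gripper_width: 0.0575
```

Call:
play_rows --rows '[[[0, 0, -0.1], [0, 0, 0]], [[0, 0, -0.2], [0, 0, 0]], [[0, 0, -0.3], [0, 0, 0]], [[0, 0, -0.3], [0, 0, 0]], [[0, 0, -0.3], [0, 0, 0]]]'

```text
time_s: 35.55
ee_pos: [0.6411, -0.305, 0.1473]
eef_rot: [[-0.046, -0.999, 0.003], [-0.999, 0.046, -0.001], [0.001, -0.003, -1.0]]
contact_force: [-0.3, 0.2, -0.9]
gripper_width: 0.0578
```

```bash
python3 plan.py .6707,-.1235,.14,3 .6707,-.1235,.1,3
python3 - <<'E'
from h import *
P=np.concatenate([world(n)[1].reshape(-1,3) for n in('scene','side')]); P=P[np.isfinite(P).all(1)]
print('jar in crate',*fit(P,.641,-.304,.06,.06,.075))
for n,c in dict(f1=(.4964,-.267),f2=(.4956,-.361),l1=(.384,-.328),l2=(.318,-.331)).items():
  print(n,*fit(P,*c,.055,*((.022,.036) if n[0]=='f' else (.033,.05))))
E
```

```text
t 35.5 pos [ 0.6411 -0.305   0.1473] yaw -92.6 width 0.0578 tilt [ 0.003 -0.001] j7 -1.12
wp0 [[-0.152,-0.018,0.006],[0,0,-0.354]] x4
wp0 [[-0.12,-0.095,0.006],[0,0,-0.354]] x4
wp0 [[-0.051,-0.145,0.006],[0,0,-0.354]] x4
wp1 [[-0.001,-0,0.1],[0,0,-0]] x1
jar in crate [ 0.63849314 -0.30387611] [38.0, 41.0] -90.0 0.06819073009985516 232
f1 [ 0.49724697 -0.26646663] [64.0, 96.0] 0.0 0.028499307445232967 983
f2 [ 0.49704551 -0.36099548] [63.4860954284668, 96.38118743896484] 0.8303154110908508 0.02885394831785052 862
l1 [ 0.38537995 -0.32796545] [39.73467254638672, 107.56961822509766] -88.40885972976685 0.040606655668176894 608
l2 [ 0.31885555 -0.33049779] [39.484439849853516, 106.68182373046875] -87.51044726371765 0.040624075098331956 581
```

Call:
play_rows --rows '[[[-0.152, -0.018, 0], [0, 0, -0.354]], [[-0.152, -0.018, 0], [0, 0, -0.354]], [[-0.152, -0.018, 0], [0, 0, -0.354]], [[-0.152, -0.018, 0], [0, 0, -0.354]]]'

```text
time_s: 36.05
ee_pos: [0.6495, -0.2424, 0.1431]
eef_rot: [[0.495, -0.869, -0.003], [-0.869, -0.495, 0.001], [-0.003, 0.002, -1.0]]
contact_force: [-0.3, -0.9, -0.1]
gripper_width: 0.0579
```

Call:
play_rows --rows '[[[-0.12, -0.095, 0], [0, 0, -0.354]], [[-0.12, -0.095, 0], [0, 0, -0.354]], [[-0.12, -0.095, 0], [0, 0, -0.354]], [[-0.12, -0.095, 0], [0, 0, -0.354]]]'

```text
time_s: 36.45
ee_pos: [0.6591, -0.1821, 0.1431]
eef_rot: [[0.879, -0.477, -0.003], [-0.477, -0.879, 0.001], [-0.004, 0.001, -1.0]]
contact_force: [-0.1, -0.1, 0.1]
gripper_width: 0.0582
```

Call:
play_rows --rows '[[[-0.051, -0.145, 0], [0, 0, -0.354]], [[-0.051, -0.145, 0], [0, 0, -0.354]], [[-0.051, -0.145, 0], [0, 0, -0.354]], [[-0.051, -0.145, 0], [0, 0, -0.354]], [[-0.051, -0.145, 0], [0, 0, -0.354]]]'

```text
time_s: 36.95
ee_pos: [0.669, -0.1227, 0.1433]
eef_rot: [[0.999, 0.053, -0.003], [0.053, -0.999, 0.001], [-0.003, -0.001, -1.0]]
contact_force: [-0.3, 0.3, -0.4]
gripper_width: 0.0581
```

Call:
play_rows --rows '[[[0, 0, 0.05], [0, 0, 0]], [[0, 0, 0.12], [0, 0, 0]], [[0, 0, 0.12], [0, 0, 0]], [[0, 0, 0.12], [0, 0, 0]]]'

```text
time_s: 37.35
ee_pos: [0.6693, -0.123, 0.0963]
eef_rot: [[0.999, 0.05, -0.003], [0.05, -0.999, 0.0], [-0.003, -0.001, -1.0]]
contact_force: [0.4, -0.3, 0.5]
gripper_width: 0.0578
```

```bash
python3 plan.py .6708,-.1235,.051,3; python3 items.py jarA jarB
```

```text
t 37.4 pos [ 0.6693 -0.123   0.0963] yaw 2.9 width 0.0578 tilt [-0.003  0.   ] j7 0.17
wp0 [[0.004,0.001,0.113],[0,0,-0.001]] x1
jarA [0.6892 0.0212] [35.0, 38.0] 0.0 0.06431685123279064 350
jarB [ 0.6708 -0.1227] [37.0, 38.0] 0.0 0.06444761850347686 282
```

Call:
play_rows --rows '[[[0.003, 0, 0.05], [0, 0, 0]], [[0.003, 0, 0.1], [0, 0, 0]], [[0.003, 0, 0.113], [0, 0, 0]], [[0.003, 0, 0.113], [0, 0, 0]]]'

```text
time_s: 37.85
ee_pos: [0.6713, -0.123, 0.0524]
eef_rot: [[0.999, 0.052, -0.0], [0.052, -0.999, 0.0], [-0.0, -0.0, -1.0]]
contact_force: [-0.6, 0.7, 1.0]
gripper_width: 0.0578
```

Call:
play_rows --rows '[[[0, 0, 0], [0, 0, 0]], [[0, 0, 0], [0, 0, 0]], [[0, 0, 0], [0, 0, 0]], [[0, 0, 0], [0, 0, 0]], [[0, 0, 0], [0, 0, 0]]]' --hand -1

```text
time_s: 38.35
ee_pos: [0.6717, -0.1231, 0.0531]
eef_rot: [[0.999, 0.052, 0.001], [0.052, -0.999, -0.0], [0.001, 0.0, -1.0]]
contact_force: [-1.5, 0.7, 3.4]
gripper_width: 0.0367
```

Call:
play_rows --rows '[[[0, 0, -0.08], [0, 0, 0]], [[0, 0, -0.16], [0, 0, 0]], [[0, 0, -0.24], [0, 0, 0]], [[0, 0, -0.25], [0, 0, 0]], [[0, 0, -0.25], [0, 0, 0]]]'

```text
time_s: 38.85
ee_pos: [0.6719, -0.1231, 0.1531]
eef_rot: [[0.999, 0.052, 0.002], [0.052, -0.999, -0.0], [0.002, 0.0, -1.0]]
contact_force: [-0.2, 0.9, -1.6]
gripper_width: 0.0367
```

```bash
python3 plan.py .6435,-.246,.15,-2.5 .6435,-.246,.08,-2.5
```

```text
t 38.9 pos [ 0.6719 -0.1231  0.1531] yaw 3.0 width 0.0367 tilt [ 0.002 -0.   ] j7 0.18
wp0 [[-0.087,0.303,0.008],[0,0,0.061]] x3
wp1 [[0,0,0.175],[0,0,-0]] x2
```

Call:
play_rows --rows '[[[-0.087, 0.303, 0], [0, 0, 0.061]], [[-0.087, 0.303, 0], [0, 0, 0.061]], [[-0.087, 0.303, 0], [0, 0, 0.061]], [[-0.087, 0.303, 0], [0, 0, 0.061]], [[-0.087, 0.303, 0], [0, 0, 0.061]]]'

```text
time_s: 39.35
ee_pos: [0.6415, -0.2459, 0.1497]
eef_rot: [[0.999, -0.046, -0.003], [-0.046, -0.999, 0.002], [-0.003, -0.002, -1.0]]
contact_force: [0.8, 0.9, -1.0]
gripper_width: 0.037
```

Call:
play_rows --rows '[[[0, 0, 0.05], [0, 0, 0]], [[0, 0, 0.08], [0, 0, 0]], [[0, 0, 0.08], [0, 0, 0]], [[0, 0, 0.08], [0, 0, 0]]]'

```text
time_s: 39.75
ee_pos: [0.6428, -0.2445, 0.1195]
eef_rot: [[0.999, -0.042, -0.001], [-0.042, -0.999, 0.001], [-0.001, -0.001, -1.0]]
contact_force: [0.4, -0.6, -1.4]
gripper_width: 0.0371
```

```bash
python3 plan.py .6435,-.246,.058,-2.5
python3 - <<'E'
from h import *
img,W=world('scene'); cv2.imwrite('pics/s7.png',cv2.resize(img[90:300,80:360],None,fx=2.8,fy=2.8)[:590])
E
```

```text
t 39.8 pos [ 0.6428 -0.2445  0.1195] yaw -2.4 width 0.0371 tilt [-0.001  0.001] j7 0.28
wp0 [[0.002,0.004,0.154],[0,0,0.001]] x2
```

View pics/s7.png

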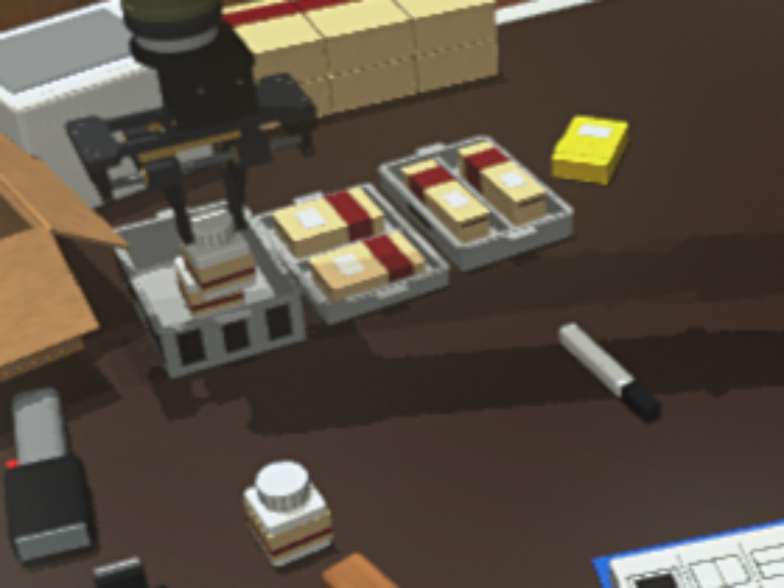

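The jar hangs upright from its cap, the placed jar is in the middle of the crate, and both flats lie flat. I'll lower it.

Call:
play_rows --rows '[[[0.002, 0.003, 0.07], [0, 0, 0]], [[0.002, 0.003, 0.12], [0, 0, 0]], [[0.002, 0.003, 0.152], [0, 0, 0]], [[0.002, 0.003, 0.152], [0, 0, 0]]]'

```text
time_s: 40.2
ee_pos: [0.6429, -0.2468, 0.0583]
eef_rot: [[0.999, -0.044, -0.002], [-0.044, -0.999, 0.001], [-0.002, -0.0, -1.0]]
contact_force: [-0.9, -0.8, -0.8]
gripper_width: 0.037
```

Call:
play_rows --rows '[[[0, 0, 0], [0, 0, 0]], [[0, 0, 0], [0, 0, 0]], [[0, 0, 0], [0, 0, 0]], [[0, 0, 0], [0, 0, 0]]]' --hand 0.2

```text
time_s: 40.6
ee_pos: [0.6442, -0.2472, 0.0604]
eef_rot: [[0.999, -0.044, 0.002], [-0.044, -0.999, -0.0], [0.002, 0.0, -1.0]]
contact_force: [-1.0, 0.1, 0.2]
gripper_width: 0.0516
```

Call:
play_rows --rows '[[[0, 0, -0.1], [0, 0, 0]], [[0, 0, -0.2], [0, 0, 0]], [[0, 0, -0.23], [0, 0, 0]], [[0, 0, -0.23], [0, 0, 0]], [[0, 0, -0.23], [0, 0, 0]]]' --hand 0.33

```text
time_s: 41.1
ee_pos: [0.6431, -0.2468, 0.1505]
eef_rot: [[0.999, -0.044, -0.001], [-0.044, -0.999, 0.0], [-0.001, -0.0, -1.0]]
contact_force: [-0.6, -0.1, -0.2]
gripper_width: 0.058
```

```bash
python3 plan.py .6895,.0212,.14,2 .6895,.0212,.095,2
```

```text
t 41.1 pos [ 0.6431 -0.2468  0.1505] yaw -2.5 width 0.0580 tilt [-0.001  0.   ] j7 0.28
wp0 [[0.043,-0.337,0.013],[0,0,-0.025]] x3
wp0 [[0.057,-0.335,0.013],[0,0,-0.025]] x3
wp1 [[-0,-0.001,0.113],[0,0,-0]] x1
```

Call:
play_rows --rows '[[[0.043, -0.337, 0], [0, 0, -0.025]], [[0.043, -0.337, 0], [0, 0, -0.025]], [[0.043, -0.337, 0], [0, 0, -0.025]]]'

```text
time_s: 41.4
ee_pos: [0.6658, -0.1085, 0.1486]
eef_rot: [[1.0, -0.002, -0.004], [-0.002, -1.0, 0.003], [-0.004, -0.003, -1.0]]
contact_force: [0.4, -0.2, 0.6]
gripper_width: 0.0581
```

Call:
play_rows --rows '[[[0.057, -0.335, 0], [0, 0, -0.025]], [[0.057, -0.335, 0], [0, 0, -0.025]], [[0.057, -0.335, 0], [0, 0, -0.025]], [[0.057, -0.335, 0], [0, 0, -0.025]], [[0.057, -0.335, 0], [0, 0, -0.025]]]'

```text
time_s: 41.9
ee_pos: [0.6888, 0.0223, 0.1487]
eef_rot: [[0.999, 0.038, -0.004], [0.038, -0.999, -0.0], [-0.004, 0.0, -1.0]]
contact_force: [0.4, -0.1, -0.7]
gripper_width: 0.0578
```

Call:
play_rows --rows '[[[0, 0, 0.05], [0, 0, 0]], [[0, 0, 0.13], [0, 0, 0]], [[0, 0, 0.13], [0, 0, 0]], [[0, 0, 0.13], [0, 0, 0]]]'

```text
time_s: 42.3
ee_pos: [0.6891, 0.0187, 0.0982]
eef_rot: [[0.999, 0.032, -0.003], [0.032, -0.999, -0.001], [-0.003, 0.001, -1.0]]
contact_force: [0.8, -0.5, 1.5]
gripper_width: 0.0576
```

```bash
python3 plan.py .6895,.0212,.05,2; python3 items.py jarA
```

```text
t 42.3 pos [0.6891 0.0187 0.0982] yaw 1.8 width 0.0576 tilt [-0.003 -0.001] j7 -0.07
wp0 [[0.001,-0.006,0.12],[0,0,-0.002]] x1
jarA [0.6897 0.0212] [37.0, 38.0] 0.0 0.06433959099421478 353
```

Call:
play_rows --rows '[[[0.001, -0.005, 0.05], [0, 0, 0]], [[0.001, -0.005, 0.1], [0, 0, 0]], [[0.001, -0.005, 0.118], [0, 0, 0]], [[0.001, -0.005, 0.118], [0, 0, 0]]]'

```text
time_s: 42.8
ee_pos: [0.6903, 0.0225, 0.0521]
eef_rot: [[0.999, 0.034, -0.001], [0.034, -0.999, -0.0], [-0.001, 0.0, -1.0]]
contact_force: [0.9, 0.4, 0.9]
gripper_width: 0.058
```

Call:
play_rows --rows '[[[0, 0, 0], [0, 0, 0]], [[0, 0, 0], [0, 0, 0]], [[0, 0, 0], [0, 0, 0]], [[0, 0, 0], [0, 0, 0]], [[0, 0, 0], [0, 0, 0]]]' --hand -1

```text
time_s: 43.3
ee_pos: [0.6909, 0.0228, 0.0532]
eef_rot: [[0.999, 0.035, 0.001], [0.035, -0.999, -0.0], [0.001, 0.0, -1.0]]
contact_force: [-0.5, 0.6, 3.1]
gripper_width: 0.0369
```

Call:
play_rows --rows '[[[0, 0, -0.08], [0, 0, 0]], [[0, 0, -0.16], [0, 0, 0]], [[0, 0, -0.24], [0, 0, 0]], [[0, 0, -0.3], [0, 0, 0]], [[0, 0, -0.3], [0, 0, 0]]]'

```text
time_s: 43.8
ee_pos: [0.6929, 0.023, 0.1769]
eef_rot: [[0.999, 0.035, 0.008], [0.035, -0.999, 0.0], [0.008, -0.0, -1.0]]
contact_force: [-0.5, -0.8, -0.1]
gripper_width: 0.037
```

```bash
python3 plan.py .637,-.362,.17,-2.5 .637,-.362,.12,-2.5
```

```text
t 43.8 pos [0.6929 0.023  0.1769] yaw 2.0 width 0.0370 tilt [0.008 0.   ] j7 -0.07
wp0 [[-0.086,0.479,0.009],[0,0,0.025]] x4
wp0 [[-0.068,0.481,0.008],[0,0,0.025]] x4
wp1 [[-0,0,0.125],[0,0,-0]] x2
```

Call:
play_rows --rows '[[[-0.086, 0.479, 0], [0, 0, 0.025]], [[-0.086, 0.479, 0], [0, 0, 0.025]], [[-0.086, 0.479, 0], [0, 0, 0.025]], [[-0.086, 0.479, 0], [0, 0, 0.025]], [[-0.086, 0.479, 0], [0, 0, 0.025]]]'

```text
time_s: 44.3
ee_pos: [0.6592, -0.1816, 0.1703]
eef_rot: [[1.0, -0.018, -0.004], [-0.018, -1.0, -0.007], [-0.004, 0.007, -1.0]]
contact_force: [0.3, -0.9, -0.0]
gripper_width: 0.0369
```

Call:
play_rows --rows '[[[-0.068, 0.481, 0], [0, 0, 0.025]], [[-0.068, 0.481, 0], [0, 0, 0.025]], [[-0.068, 0.481, 0], [0, 0, 0.025]], [[-0.068, 0.481, 0], [0, 0, 0.025]], [[-0.068, 0.481, 0], [0, 0, 0.025]]]'

```text
time_s: 44.8
ee_pos: [0.6292, -0.3726, 0.1698]
eef_rot: [[0.998, -0.056, -0.005], [-0.056, -0.998, -0.006], [-0.005, 0.006, -1.0]]
contact_force: [0.5, 0.2, -1.2]
gripper_width: 0.037
```

Call:
play_rows --rows '[[[0, 0, 0.05], [0, 0, 0]], [[0, 0, 0.12], [0, 0, 0]], [[0, 0, 0.12], [0, 0, 0]], [[0, 0, 0.12], [0, 0, 0]]]'

```text
time_s: 45.2
ee_pos: [0.634, -0.3613, 0.1227]
eef_rot: [[0.999, -0.044, -0.003], [-0.044, -0.999, 0.001], [-0.003, -0.001, -1.0]]
contact_force: [-0.1, 0.4, -0.1]
gripper_width: 0.0367
```

```bash
python3 plan.py .637,-.362,.059,-2.5
python3 - <<'E'
from h import *
img,W=world('side'); P=W.reshape(-1,3);P=P[np.isfinite(P).all(1)]
print(*fit(P,.6385,-.304,.03,.06,.075)); 
img,W=world('scene');cv2.imwrite('pics/s8.png',cv2.resize(img[90:300,80:360],None,fx=2.8,fy=2.8)[:590])
E
```

```text
t 45.2 pos [ 0.634  -0.3613  0.1227] yaw -2.5 width 0.0367 tilt [-0.003  0.001] j7 0.45
wp0 [[0.008,0.001,0.159],[0,0,0]] x2
[ 0.63616672 -0.30170119] [32.0, 32.0] 0.0 0.06792525415529237 92
```

View pics/s8.png

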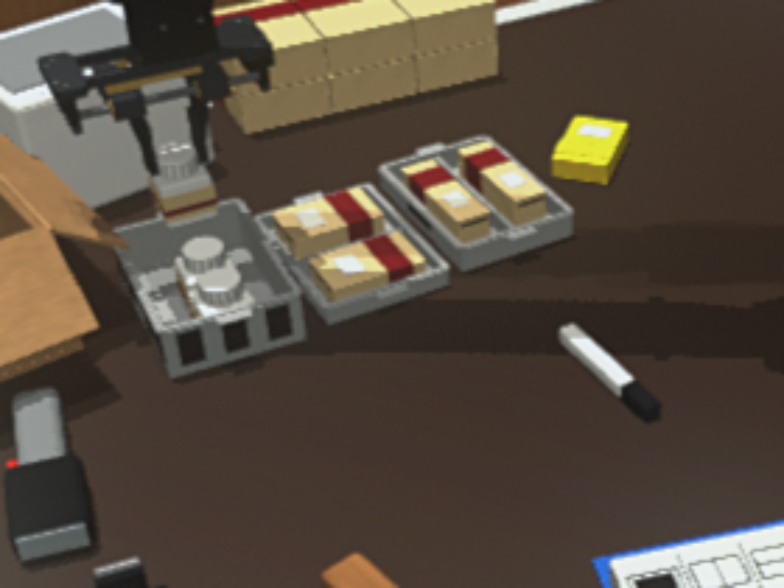

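Two jars are standing in the crate, and the third hangs upright over the far slot. I'll lower it.

Call:
play_rows --rows '[[[0.003, -0.002, 0.06], [0, 0, 0]], [[0.003, -0.002, 0.11], [0, 0, 0]], [[0.003, -0.002, 0.158], [0, 0, 0]], [[0.003, -0.002, 0.158], [0, 0, 0]]]'

```text
time_s: 45.7
ee_pos: [0.6347, -0.3606, 0.0592]
eef_rot: [[0.999, -0.044, -0.003], [-0.044, -0.999, 0.002], [-0.003, -0.001, -1.0]]
contact_force: [-0.9, 0.0, -1.1]
gripper_width: 0.0369
```

Call:
play_rows --rows '[[[0, 0, 0], [0, 0, 0]], [[0, 0, 0], [0, 0, 0]], [[0, 0, 0], [0, 0, 0]], [[0, 0, 0], [0, 0, 0]]]' --hand 0.2

```text
time_s: 46.1
ee_pos: [0.6365, -0.3618, 0.0625]
eef_rot: [[0.999, -0.044, 0.002], [-0.044, -0.999, -0.001], [0.002, 0.001, -1.0]]
contact_force: [-0.3, 0.0, -0.5]
gripper_width: 0.0514
```

Call:
play_rows --rows '[[[0, 0, -0.1], [0, 0, 0]], [[0, 0, -0.2], [0, 0, 0]], [[0, 0, -0.32], [0, 0, 0]], [[0, 0, -0.4], [0, 0, 0]], [[0, 0, -0.4], [0, 0, 0]]]'

```text
time_s: 46.6
ee_pos: [0.6386, -0.363, 0.2292]
eef_rot: [[0.999, -0.044, 0.011], [-0.044, -0.999, -0.006], [0.011, 0.005, -1.0]]
contact_force: [1.1, -0.5, 0.7]
gripper_width: 0.0522
```

```bash
python3 plan.py .62,-.05,.25,0
```

```text
t 46.6 pos [ 0.6386 -0.363   0.2292] yaw -2.5 width 0.0522 tilt [ 0.011 -0.006] j7 0.45
wp0 [[-0.04,-0.39,-0.026],[0,0,-0.014]] x4
wp0 [[-0.032,-0.391,-0.026],[0,0,-0.014]] x4
```

Call:
play_rows --rows '[[[-0.04, -0.39, 0], [0, 0, 0]], [[-0.04, -0.39, 0], [0, 0, 0]], [[-0.04, -0.39, 0], [0, 0, 0]], [[-0.04, -0.39, 0], [0, 0, 0]]]'

```text
time_s: 47.0
ee_pos: [0.6277, -0.1948, 0.221]
eef_rot: [[0.999, -0.033, 0.001], [-0.033, -0.999, 0.006], [0.0, -0.006, -1.0]]
contact_force: [1.1, 1.3, -0.6]
gripper_width: 0.0523
```

Call:
play_rows --rows '[[[-0.04, -0.39, 0], [0, 0, 0]], [[-0.04, -0.39, 0], [0, 0, 0]], [[-0.04, -0.39, 0], [0, 0, 0]], [[-0.04, -0.39, 0], [0, 0, 0]], [[-0.04, -0.39, 0], [0, 0, 0]]]'

```text
time_s: 47.5
ee_pos: [0.6174, -0.0456, 0.2208]
eef_rot: [[0.999, -0.039, -0.0], [-0.039, -0.999, 0.0], [-0.0, -0.0, -1.0]]
contact_force: [-0.0, -0.7, -0.0]
gripper_width: 0.0522
```

Run:
```python
from h import *
np.set_printoptions(precision=4,suppress=True)
img,W=world('scene','fin.png'); P=np.concatenate([W.reshape(-1,3),world('side')[1].reshape(-1,3)]); P=P[np.isfinite(P).all(1)]
for n,c in dict(f1=(.4964,-.267),f2=(.4956,-.361),l1=(.384,-.328),l2=(.318,-.331),jC=(.641,-.304),jB=(.644,-.247),jA=(.6365,-.361),stamp=(.6817,.154)).items():
  zz={'f':(.022,.036),'l':(.033,.05),'j':(.06,.075),'s':(.055,.08)}[n[0]]
  print(n,*fit(P,*c,.03 if n[0]=='j' else .06,*zz))
c=np.array([.4632,.3202]);ex=np.array([.2538,.9673]);ey=np.array([-.9673,.2538]);U=np.c_[(P[:,:2]-c)@ex,(P[:,:2]-c)@ey]
print([(round(lo,2),np.median(P[(U[:,0]>lo)&(U[:,0]<lo+.02)&(abs(U[:,1])<.015),2]).round(4)) for lo in np.arange(-.12,.15,.04)])
```

```text
f1 [ 0.4965 -0.2672] [61.99999237060547, 95.99998474121094] 0.0 0.02872477695406624 978
f2 [ 0.4972 -0.3607] [61.996185302734375, 96.83111572265625] 2.0454084873199463 0.02837338024078352 775
l1 [ 0.3856 -0.327 ] [39.49451446533203, 116.25051879882812] -89.04515874385834 0.04057124084065295 737
l2 [ 0.319  -0.3305] [39.73456954956055, 117.21761322021484] -87.85241460800171 0.040468695573217354 689
jC [ 0.6395 -0.3022] [36.0, 37.0] 0.0 0.06831708004530596 150
jB [ 0.644  -0.2463] [36.0, 36.0] 0.0 0.06837657241225281 188
jA [ 0.6369 -0.3617] [34.0, 36.0] -90.0 0.06828595347584424 124
stamp [0.682  0.1534] [37.20356750488281, 59.872798919677734] -77.47119140625 0.06883448303363071 801
[(np.float64(-0.12), np.float64(0.0254)), (np.float64(-0.08), np.float64(0.0255)), (np.float64(-0.04), np.float64(0.0258)), (np.float64(0.0), np.float64(0.0327)), (np.float64(0.04), np.float64(0.0324)), (np.float64(0.08), np.float64(0.0322)), (np.float64(0.12), np.float64(0.0314))]
```

View pics/fin.png

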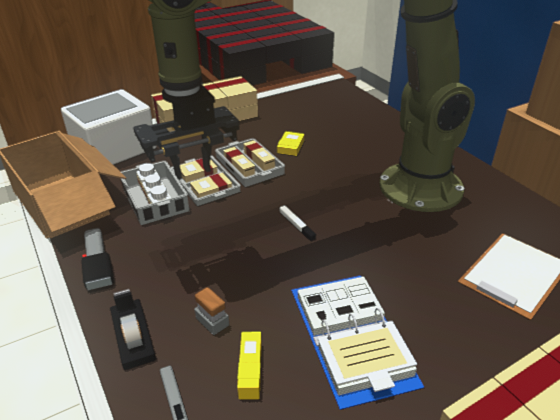

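All seven packs are in their trays. The leaf is over (tab at pixel (382,380)), and the stamp (210,308), marker (297,222) and yellow look-alikes are untouched. I'm handing the job in.

```bash
python3 -c "
from station import ctrl
print(ctrl.close_job())"
```

```text
the job is handed in; nothing more can be done
None
```

The job is done and handed in after about 48 s of robot time. I turned the index leaf over onto the far half first, then sorted all seven packs. The two long cartons are in the channel tray, the two flat cartons in the square tray and the three jars in the deep crate.

The last depth checks agreed with what each thing should measure:

| Thing | Measured height above the table | Expected |
|---|---|---|
| Leaf, lying on the far half | 31–33 mm | about 30–32 mm |
| Long carton tops | 40.5 mm | 40 mm |
| Flat carton tops | 28.5 mm | 28 mm |
| Jar tops | 68.3 mm | 68 mm |

- **Bystanders:** the stamp measured within 1 mm of its starting place. The marker and the yellow look-alikes look unmoved in the final picture, but I did not measure them.
- **Change on the way:** a cardboard flap stood close beside the crate. I put the first jar in the middle with the jaws turned, and set the other two down by their caps to keep the gripper clear of it.
- **Problems:** no final check failed or disagreed. I saw no knocked pack and no grip slip.

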